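# Lid the packed instrument containers

### The job

Four steel instrument containers stand packed and open on the reprocessing bench, ready for the steriliser: close each one with the lid that fits it, so that every lid sits level and fully home on its own container. Set the lids down rather than dropping them, leave the containers standing where they are, and do not disturb the bur stand or the amber jar.

Things in the scene. Friction and masses are not known exactly. Their poses are not given: they have to be found in the camera images.
- long_lid_mid (a point): Long rectangular steel lid, plate 162 x 72 mm (x, y), plug under it 130 x 40 mm. Point: its centre, half-way up its 44 mm. Bar handle 60 mm long (along x), 14 mm wide (y). Grip it 2 to 22 mm above this point (best 13). Plate's top is 12 mm and its underside 15 mm below this point; the plug's underside, on which it lies right way up, 22 mm below. Home: plate on the rim, this point 15 mm above the rim. About 0.17 kg.
- short_lid_mid (a point): Short rectangular steel lid, plate 112 x 84 mm (x, y), plug under it 80 x 52 mm. Point: its centre, half-way up its 44 mm. Bar handle 60 mm long (along x), 14 mm wide (y). Grip it 2 to 22 mm above this point (best 13). Plate's top is 12 mm and its underside 15 mm below this point; the plug's underside, on which it lies right way up, 22 mm below. Home: plate on the rim, this point 15 mm above the rim. About 0.16 kg.
- wide_lid_mid (a point): Large round steel lid, plate 104 mm across, plug under it 70 mm across. Point: its centre, half-way up its 44 mm. Round knob 24 mm across. Grip it 2 to 22 mm above this point (best 13). Plate's top is 12 mm and its underside 15 mm below this point; the plug's underside, on which it lies right way up, 22 mm below. Home: plate on the rim, this point 15 mm above the rim. About 0.15 kg.
- small_lid_mid (a point): Small round steel lid, plate 74 mm across, plug under it 40 mm across. Point: its centre, half-way up its 44 mm. Round knob 24 mm across. Grip it 2 to 22 mm above this point (best 13). Plate's top is 12 mm and its underside 15 mm below this point; the plug's underside, on which it lies right way up, 22 mm below. Home: plate on the rim, this point 15 mm above the rim. About 0.10 kg.
- long_tray: Long rectangular container, 150 x 60 mm outside (x, y), 40 mm high, walls 3 mm; takes the long lid, long sides matching. Stands upright and loose. Origin: centre of its underside; z up, rim at full height. Plain steel, open at the top, instruments lying inside.
- short_box: Short rectangular container, 100 x 72 mm outside (x, y), 50 mm high, walls 3 mm; takes the short lid, long sides matching. Stands upright and loose. Origin: centre of its underside; z up, rim at full height. Plain steel, open at the top, instruments lying inside.
- wide_jar: Large round container, 90 mm across, 70 mm high, walls 3 mm; takes the large round lid. Stands upright and loose. Origin: centre of its underside; z up, rim at full height. Plain steel, open at the top, instruments lying inside.
- small_jar: Small round container, 60 mm across, 55 mm high, walls 3 mm; takes the small round lid. Stands upright and loose. Origin: centre of its underside; z up, rim at full height. Plain steel, open at the top, instruments lying inside.
- bur_stand_mid (a point): Bystander: aluminium bur block 56 x 34 x 22 mm with little burs standing in it up to 38 mm above the table. Point: centre of the block, 11 mm above the table.
- amber_jar_mid (a point): Bystander: small amber glass jar with white cap, 46 mm across, 58 mm high. Point: its centre, 29 mm above the table.

How it is judged:
By the outcome, as a careful person would: the job done as asked, in the order asked, and still so for the second after the job is handed in, with the robot touching nothing.
It also fails if it takes over 112 s, if anything falls off the work surface, if the arm or the gripper's body presses on something with over 40 N, if the wrist force passes 120 N, or if a joint passes its speed limit or range.

### The arm

A 7-joint arm with a two-finger parallel gripper is mounted at the origin on the work surface. World frame = base frame: x ahead of the robot, y to its left, z up, the work surface at z = 0. Lengths are in m, angles in rad, forces in N, time in s.
With the tool pointing down it reaches from about 0.425 to 0.95 m from the base axis. Payload 4.7 kg.
Tool frame: the origin (TCP) lies at the very end of the fingers, on their centre line; the grasp point (between the pads) lies 19 mm behind it (robot.grip_depth is the distance from the TCP to the grasp point, in m); z points along the fingers, y is the line along which they close (so a half turn about z gives the same grasp; the last joint's range is limited). The gripper opens to 85 mm and grips with 20 to 120 N. Pads are 22 mm wide; open, the fingers measure 114 mm over their backs; the gripper's body (76 mm by 85 mm) begins 54 mm behind the grasp point. The pads swing forward as they close: fully open they stand 13 mm farther back than shut.
Start: joints at [1.081, 0.469, -0.049, 1.532, 0.024, 1.141, -0.082], TCP at [0.3, -0.605, 0.231] pointing down, gripper open.
Joint ranges: [-2.59, 2.59], [-0.33, 1.99], [-1.39, 1.29], [0.1, 2.45], [-1.04, 4.18], [0.21, 1.99], [-2.66, 2.66]. Speed limits (rad/s): [2.57, 2.57, 3.14, 3.14, 3.14, 3.14, 3.14].

### API

Orientations are given as [roll, pitch, yaw] about the fixed x, y, z axes, in that order (R = Rz(yaw) Ry(pitch) Rx(roll)).
In Python, from bench import telemetry, capture, robot gives the robot as it stands.
- The arm moves only by the shell command python3 -m crank 'ROWS'. ROWS is JSON, a list of rows, each a list of 3 entries, a list of its own where there are three numbers: the turn, a rotation vector about the tool's x, y, z scaled (see below), then the shift along the tool's x, y, z scaled (see below), then the closure, from -1 (fully open) to 1 (shut), so that 0 is half open. A call has exactly 8 rows; each row is the pose to reach, as a shift and turn from the pose commanded when the call began, along the tool's axes at that moment, turning the shorter way round; what a row does not reach only later rows make up. The controller multiplies each number of a shift by 250 mm and each number of a turn by 180 degrees. A row lasts 1/10 s, in which the tool goes at most 50 mm and 8.59 degrees, less where a joint would pass 70% of its speed; a pose out of reach is approached as far as the arm can. A call with a number of a shift or a turn outside -1 to 1 is refused whole. A call with a gripper value outside its range is refused whole. The fingers move at their own pace and stop on an object; the grip force is fixed at half the most. Time passes only in rows, so rows that repeat a pose let the fingers close, or fill a call up. It gives the time, the measured TCP pose, the force, the opening and the grip force at its end, in the units of the state.
- telemetry.state(): the state, without advancing time (a new reading comes with each control period).
- capture(name): name is "scene" or "side" or "wrist"; returns a dict with "frame" (420x560x3 uint8, red, green, blue), "fov_y" (degrees; the focal length in pixels is half the picture's height over the tangent of half this angle, whatever the lens; pixels are square), "cx", "cy" (the principal point, pixels), "rvec" (rotation vector, rad) and "tvec" (3), from world to camera coordinates, as OpenCV has them; the wrist camera has in their place "T_tool_cam" (4x4, takes a point from camera to tool coordinates, whose origin is the TCP and whose axes are the flange's). Camera axes: x right, y down, z forward; pixel columns grow to the right and rows downward; lengths in m; the calibration is good to about 2 mm. A picture is of the moment at which its call begins: read the wrist's pose just before it. There is no depth.
- robot.finish_job(): hands the job in; it is judged then, once.
The state is a dict: "time_s": time; "q": joint angles; "dq": joint speeds; "joint_torque": joint torques, N m; "tcp_pos": TCP position; "tcp_rot": TCP orientation; "wrist_force": force on the tool from outside, world axes, zero at the start; "torque": the same for the moment, N m; "gripper_width": finger opening in m; "finger_force": force on a finger pad.
Only numpy, scipy, OpenCV 4.12 (cv2) and the standard library are available. Lean on these libraries where they do the work, as an engineer would, in place of code of your own. Each camera call takes 0.05 s, during which the arm holds its last target. There are 200 camera calls.

## Working session

There is one attempt and no reset: what is moved stays moved. The work goes in short steps, Python scripts to look and compute and a shell command to move; the robot and the scene stay as the last step left them, time stands still between calls to the robot, and variables do not carry over. Pictures are saved under pics/ and viewed, at most 16 in all, crops included, and the job is handed in when it is done.

```bash
mkdir -p pics; cat > h.py <<'E'
import numpy as np,cv2
from bench import telemetry,capture,robot
def snap(n,f):
    s=telemetry.state();c=capture(n);cv2.imwrite(f'pics/{f}.png',cv2.cvtColor(c['frame'],cv2.COLOR_RGB2BGR))
    import pickle;pickle.dump((s,c),open(f'pics/{f}.pkl','wb'));return s,c
def R_rpy(r):
    from scipy.spatial.transform import Rotation as R
    return R.from_euler('xyz',r).as_matrix()
def cam(f):
    import pickle;s,c=pickle.load(open(f'pics/{f}.pkl','rb'))
    fl=c['frame'].shape[0]/2/np.tan(np.radians(c['fov_y'])/2)
    if 'rvec' in c:
        R=cv2.Rodrigues(np.array(c['rvec'],float))[0];t=np.array(c['tvec'],float).ravel()
        return fl,c['cx'],c['cy'],R.T,-R.T@t
    T=np.array(c['T_tool_cam']);Rt=R_rpy(s['tcp_rot'])
    return fl,c['cx'],c['cy'],Rt@T[:3,:3],Rt@T[:3,3]+np.array(s['tcp_pos'])
def ray(f,u,v,z):
    fl,cx,cy,R,o=cam(f);d=R@np.array([(u-cx)/fl,(v-cy)/fl,1]);return o+d*(z-o[2])/d[2]
def proj(f,P):
    fl,cx,cy,R,o=cam(f);p=(np.atleast_2d(P)-o)@R;return np.c_[fl*p[:,0]/p[:,2]+cx,fl*p[:,1]/p[:,2]+cy]
E
python3 - <<'E'
from h import *
for n in('scene','side','wrist'):
    s,c=snap(n,n+'0');print(n,{k:v for k,v in c.items() if k!='frame'},cam(n+'0')[4])
print(s)
a=[cv2.imread(f'pics/{n}0.png') for n in('scene','side')]
for n in('scene','side'):
    cv2.imwrite(f'pics/{n}0b.png',cv2.resize(cv2.imread(f'pics/{n}0.png'),(800,600),interpolation=cv2.INTER_CUBIC))
E
```

```text
scene {'fov_y': 55.23261435596157, 'cx': 279.7081355259819, 'cy': 206.71758143517658, 'rvec': array([ 2.10779614,  0.84408723, -0.38407725]), 'tvec': array([-0.36693381, -0.18853923,  1.49518014])} [ 1.13829272 -0.6983419   0.78889758]
side {'fov_y': 50.573670028729545, 'cx': 281.1137653633699, 'cy': 213.97592128405324, 'rvec': array([ 0.3393594 , -2.83559727,  1.08001206]), 'tvec': array([0.47843976, 0.14046892, 1.09295292])} [0.3139824  0.71757536 0.91086928]
wrist {'fov_y': 71.71416959227915, 'cx': 279.2235237335856, 'cy': 210.14988981274, 'T_tool_cam': array([[ 4.73499903e-04, -9.51827320e-01, -3.06634195e-01,
         7.93364261e-02],
       [ 9.99999820e-01,  3.38044284e-04,  4.94856853e-04,
         9.03224425e-04],
       [-3.67362335e-04, -3.06634374e-01,  9.51827309e-01,
        -1.42193662e-01],
       [ 0.00000000e+00,  0.00000000e+00,  0.00000000e+00,
         1.00000000e+00]])} [ 0.37151055 -0.5698614   0.37252449]
{'time_s': 0.1, 'q': array([ 1.08110653,  0.46939794, -0.04861942,  1.53358331,  0.02410956,
        1.14102286, -0.08228738]), 'dq': array([-1.37634568e-03, -1.58287161e-03,  1.98620429e-05, -3.33812642e-03,
        1.43988380e-03,  5.91195930e-04,  1.49611838e-03]), 'joint_torque': array([ 1.00848549e-03, -5.11516428e+01, -4.66180150e-02, -2.38390088e+01,
        1.07544454e-02,  4.39097392e-03,  2.96916710e-05]), 'tcp_pos': array([ 0.29992618, -0.60410622,  0.23033766]), 'tcp_rot': array([-3.13976832e+00,  6.23986972e-05,  4.60857504e-01]), 'wrist_force': array([-0.14624525, -0.54932415, -0.18343453]), 'torque': array([ 0.02961589, -0.00900183, -0.0367587 ]), 'finger_force': 0.0, 'gripper_width': 0.08548026001422535}
```

View pics/scene0b.png

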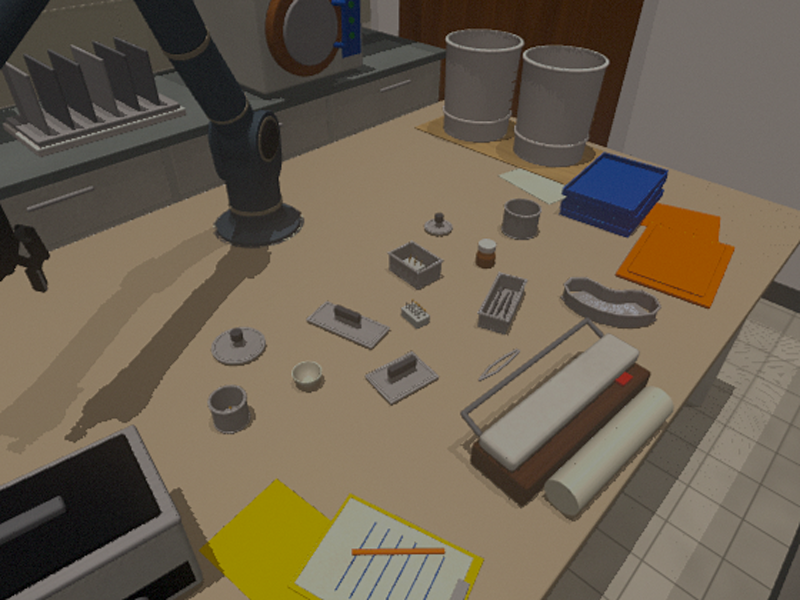

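View pics/side0b.png

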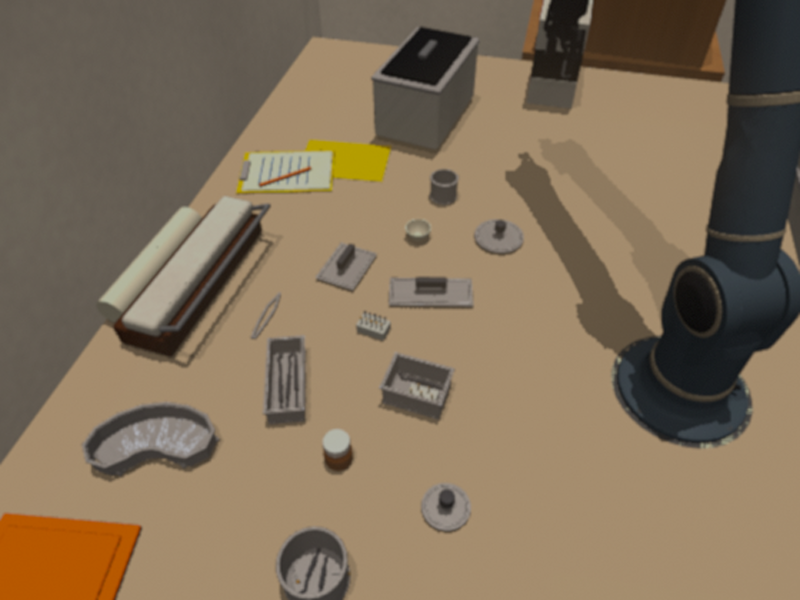

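Both views show four lids lying right way up (scene view, enlarged px: wide lid 238,345; long 348,324; short 402,377; small 438,226). The containers are the small jar (229,408), wide jar (521,218), short box (415,264) and long tray (502,302). I'll fit models to the edges in both views.

```bash
cat > fit.py <<'E'
from h import *
from scipy.optimize import minimize
def rect(a,b,z,n=40):
    t=np.linspace(-.5,.5,n);o=np.ones(n)/2
    return np.r_[np.c_[a*t,b*o],np.c_[a*t,-b*o],np.c_[a*o,b*t],np.c_[-a*o,b*t]],z
def circ(d,z,n=80):
    t=np.linspace(0,2*np.pi,n);return np.c_[np.cos(t),np.sin(t)]*d/2,z
M=dict(long_lid=[rect(.162,.072,.010),rect(.06,.014,.044)],short_lid=[rect(.112,.084,.010),rect(.06,.014,.044)],
 wide_lid=[circ(.104,.010),circ(.024,.044,30)],small_lid=[circ(.074,.010),circ(.024,.044,30)],
 long_tray=[rect(.15,.06,.04),rect(.144,.054,.04)],short_box=[rect(.1,.072,.05),rect(.094,.066,.05)],
 wide_jar=[circ(.09,.07),circ(.084,.07)],small_jar=[circ(.06,.055),circ(.054,.055)])
def pts(m,p):
    c,s=np.cos(p[2]),np.sin(p[2]);R=np.array([[c,-s],[s,c]])
    return np.vstack([np.c_[P@R.T+p[:2],np.full(len(P),z)] for P,z in M[m]])
def dt(f):
    g=cv2.imread(f'pics/{f}.png',0);g=cv2.resize(g,None,fx=3,fy=3,interpolation=cv2.INTER_CUBIC)
    e=cv2.Canny(cv2.GaussianBlur(g,(0,0),2.5),15,40);return cv2.distanceTransform(255-e,cv2.DIST_L2,5)/3
def fit(m,p0,views,D):
    def cost(p):
        P=pts(m,p);r=0
        for f in views:
            q=(proj(f,P)*3+1).astype(np.float32)
            r+=np.minimum(cv2.remap(D[f],q[:,:1],q[:,1:],cv2.INTER_LINEAR,borderValue=6),4).mean()
        return r/len(views)
    best=None
    for dx in(-.012,0,.012):
        for dy in(-.012,0,.012):
            for dw in((0,) if 'jar' in m or m in('wide_lid','small_lid') else(-.15,0,.15)):
                x0=np.array(p0)+[dx,dy,dw]
                r=minimize(cost,x0,method='Nelder-Mead',options=dict(initial_simplex=x0+np.vstack([np.zeros(3),np.diag([.006,.006,.08])]),xatol=1e-5,fatol=1e-4))
                if best is None or r.fun<best.fun:best=r
    return best.x,best.fun
E
cat > go.py <<'E'
from fit import *
k=.7
px=dict(long_lid=((348,324),(430,293),.01),short_lid=((402,377),(347,267),.01),wide_lid=((238,345),(498,237),.01),small_lid=((438,226),(445,507),.01),
 long_tray=((502,297),(286,372),.04),short_box=((415,258),(418,378),.05),wide_jar=((521,210),(313,562),.07),small_jar=((228,396),(444,179),.055))
V=['scene0','side0'];D={f:dt(f) for f in V};res={}
for m,(a,b,z) in px.items():
    A=ray(V[0],a[0]*k,a[1]*k,z);B=ray(V[1],b[0]*k,b[1]*k,z)
    best=None
    for w in ((0,) if 'jar' in m or m in('wide_lid','small_lid') else np.arange(0,np.pi,np.pi/8)):
        x,c=fit(m,[*(A+B)[:2]/2,w],V,D)
        if best is None or c<best[1]:best=(x,c)
    res[m]=best[0];print(m,A[:2].round(3),B[:2].round(3),best[0].round(4),round(best[1],2),'r',np.hypot(*best[0][:2]).round(3))
import pickle;pickle.dump(res,open('res.pkl','wb'))
for n,z in(('bur',.022),('amber',.058)):
    a,b={'bur':((415,312),(373,324)),'amber':((487,243),(337,440))}[n];print(n,ray(V[0],a[0]*k,a[1]*k,z),ray(V[1],b[0]*k,b[1]*k,z))
tiles=[]
for f in V:
    im=cv2.resize(cv2.imread(f'pics/{f}.png'),None,fx=3,fy=3,interpolation=cv2.INTER_CUBIC)
    for m in res:
        q=proj(f,pts(m,res[m]))*3+1;c=q.mean(0).astype(int)
        for u in q:cv2.circle(im,tuple(u.astype(int)),0,(0,255,0),-1)
        pad=cv2.copyMakeBorder(im,200,200,200,200,cv2.BORDER_CONSTANT)
        t=pad[c[1]+100:c[1]+300,c[0]+100:c[0]+300];t=cv2.resize(t,(200,150)) if 0 else t[25:175];tiles.append(t)
g=[np.hstack(tiles[i:i+4]) for i in range(0,16,4)];cv2.imwrite('pics/ov0.png',np.vstack(g))
E
time python3 go.py
```

```text
long_lid [ 0.467 -0.116] [ 0.462 -0.107] [ 0.4638 -0.1135  0.2191] 1.26 r 0.477
short_lid [ 0.647 -0.148] [ 0.639 -0.138] [ 0.6426 -0.1455  1.3738] 1.56 r 0.659
wide_lid [ 0.359 -0.309] [ 0.357 -0.297] [ 0.3562 -0.3063  0.233 ] 1.59 r 0.47
small_lid [0.352 0.306] [0.35  0.311] [ 0.3498  0.313  -0.2894] 1.39 r 0.469
long_tray [0.661 0.145] [0.655 0.155] [0.6574 0.1566 1.9228] 0.68 r 0.676
short_box [0.444 0.113] [0.435 0.121] [ 0.436   0.1219 -0.0603] 0.64 r 0.453
wide_jar [0.511 0.433] [0.501 0.452] [ 0.5022  0.4535 -0.3042] 0.65 r 0.677
small_jar [ 0.496 -0.414] [ 0.496 -0.407] [ 0.5008 -0.4182  0.2509] 0.64 r 0.653
bur [ 0.54896626 -0.002765    0.022     ] [0.54524111 0.00413757 0.022     ]
amber [0.52998588 0.26717907 0.058     ] [0.52775326 0.26714248 0.058     ]
real	1m5.714s
user	0m52.885s
sys	0m13.301s
```

View pics/ov0.png

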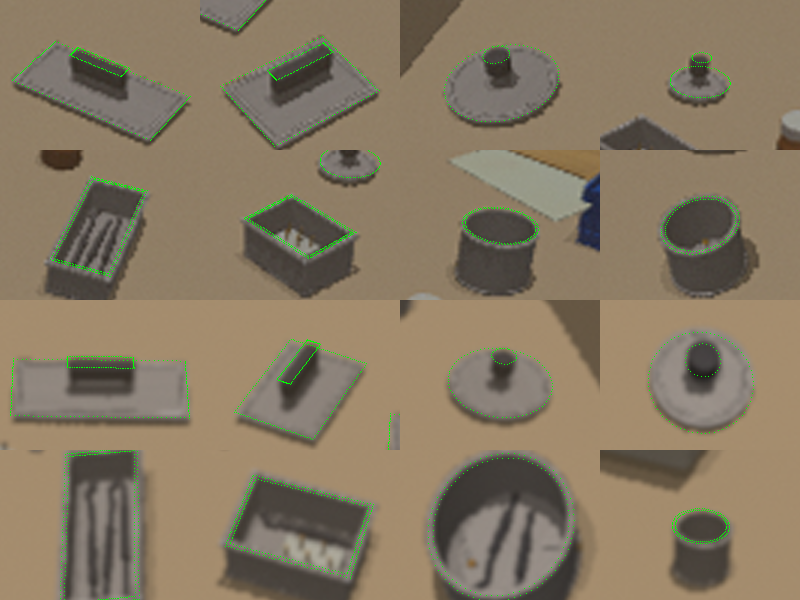

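The overlays sit within a few mm on all eight parts. Next I'll write a move calculator and go to a hover where the wrist camera can refine the fit.

```bash
cat > to.py <<'E'
import sys
from h import *
from scipy.spatial.transform import Rotation as R
def to(*a):
    s=telemetry.state();A=R.from_euler('xyz',s['tcp_rot']);B=R.from_euler('xyz',[np.pi,0,a[3]])
    d=A.inv().apply(np.array(a[:3])-s['tcp_pos'])/.25;r=(A.inv()*B).as_rotvec()/np.pi
    print('turn',r.round(4).tolist(),'shift',d.round(4).tolist(),'| at',s['tcp_pos'].round(4),s['tcp_rot'].round(4),'t',round(s['time_s'],1),'F',s['wrist_force'].round(1),'w',round(s['gripper_width'],4))
if __name__=='__main__':to(*map(float,sys.argv[1:]))
E
python3 to.py .42 -.28 .25 1.571
```

```text
turn [-0.0004, -0.0002, -0.3534] shift [1.0067, -0.9481, -0.0766] | at [ 0.3    -0.6042  0.2305] [-3.1401e+00  1.0000e-04  4.6080e-01] t 0.1 F [-0.  -0.6 -0.1] w 0.0856
```

```bash
T='[[0,0,-0.3534],[0.99,-0.94,-0.08],-1]'; python3 -m crank '[[[0,0,-0.3534],[0.99,-0.94,-0.08],-1],[[0,0,-0.3534],[0.99,-0.94,-0.08],-1],[[0,0,-0.3534],[0.99,-0.94,-0.08],-1],[[0,0,-0.3534],[0.99,-0.94,-0.08],-1],[[0,0,-0.3534],[0.99,-0.94,-0.08],-1],[[0,0,-0.3534],[0.99,-0.94,-0.08],-1],[[0,0,-0.3534],[0.99,-0.94,-0.08],-1],[[0,0,-0.3534],[0.99,-0.94,-0.08],-1]]'; python3 to.py .42 -.28 .25 1.571
```

```text
time_s: 0.95
tcp_pos: [0.4201, -0.2773, 0.252]
tcp_rot: [3.14, -0.001, 1.586]
wrist_force: [0.3, -0.2, -0.0]
gripper_width: 0.0853
finger_force: 0.0
turn [0.0006, -0.0005, 0.0048] shift [-0.0108, -0.0006, 0.0082] | at [ 0.4201 -0.2773  0.252 ] [ 3.1397e+00 -1.5000e-03  1.5861e+00] t 0.9 F [ 0.3 -0.2 -0. ] w 0.0853
```

```bash
cat > ref.py <<'E'
import sys,pickle
from fit import *
f=sys.argv[1];res=pickle.load(open('res.pkl','rb'))
snap('wrist',f);V=['scene0','side0',f];D={v:dt(v) for v in V}
im=cv2.imread(f'pics/{f}.png');im=cv2.resize(im,None,fx=1.4,fy=1.4,interpolation=cv2.INTER_CUBIC)
for m in sys.argv[2:]:
    a=fit(m,res[m],[f],D);b=fit(m,a[0]*.5+res[m]*.5,V,D);print(m,'old',res[m].round(4),'wrist',a[0].round(4),round(a[1],2),'all',b[0].round(4),round(b[1],2))
    for u in proj(f,pts(m,a[0])):cv2.circle(im,tuple((u*1.4).astype(int)),0,(0,255,0),-1)
cv2.imwrite(f'pics/{f}o.png',im)
E
python3 ref.py w1 wide_lid small_jar long_lid short_lid
```

```text
wide_lid old [ 0.3562 -0.3063  0.233 ] wrist [ 0.3601 -0.3048  0.1141] 1.93 all [ 0.3599 -0.3048  0.1635] 1.77
small_jar old [ 0.5008 -0.4182  0.2509] wrist [ 0.4997 -0.4154  0.4753] 1.03 all [ 0.4997 -0.416   0.532 ] 0.8
long_lid old [ 0.4638 -0.1135  0.2191] wrist [ 0.4633 -0.116   0.2264] 2.23 all [ 0.4633 -0.1148  0.2207] 1.64
short_lid old [ 0.6426 -0.1455  1.3738] wrist [ 0.6433 -0.1463  1.4304] 2.08 all [ 0.6431 -0.1462  1.3803] 1.76
```

View pics/w1o.png

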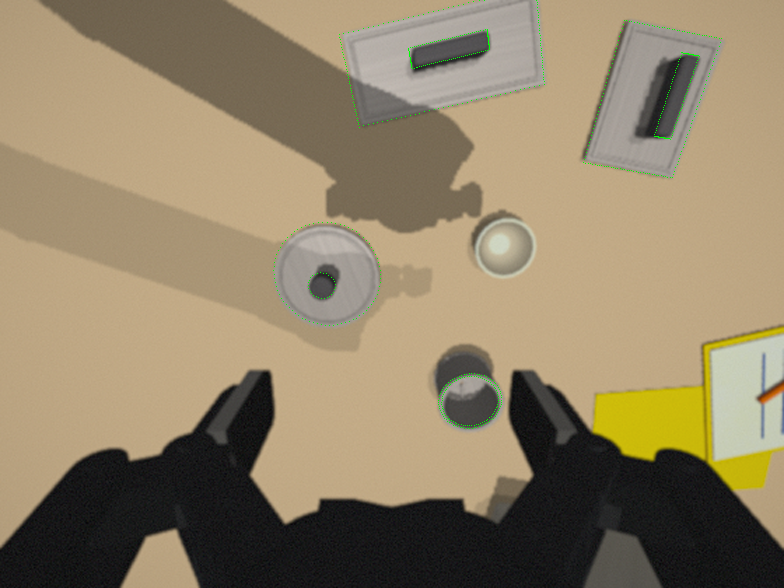

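The wrist fit agrees with the other two views to 2–4 mm (wide lid knob at 323,285; small jar rim at 470,402). I'll go over the wide lid's knob at (0.359, -0.305).

```bash
python3 to.py .359 -.305 .08 1.571;python3 to.py .359 -.305 .016 1.571
```

```text
turn [0.0002, 0.0, 0.0035] shift [-0.0946, -0.2404, 0.6868] | at [ 0.4187 -0.2807  0.2517] [3.1409 0.     1.5819] t 1.0 F [-0.4 -0.3 -0.4] w 0.0852
turn [0.0002, 0.0, 0.0035] shift [-0.0946, -0.2406, 0.9428] | at [ 0.4187 -0.2807  0.2517] [3.1409 0.     1.5819] t 1.0 F [-0.4 -0.3 -0.4] w 0.0852
```

```bash
python3 -m crank '[[[0,0,0.0035],[-0.095,-0.24,0],-1],[[0,0,0.0035],[-0.095,-0.24,0.2],-1],[[0,0,0.0035],[-0.095,-0.24,0.4],-1],[[0,0,0.0035],[-0.095,-0.24,0.6],-1],[[0,0,0.0035],[-0.095,-0.24,0.67],-1],[[0,0,0.0035],[-0.095,-0.24,0.68],-1],[[0,0,0.0035],[-0.095,-0.24,0.68],-1],[[0,0,0.0035],[-0.095,-0.24,0.68],-1]]'; python3 ref.py w2 wide_lid;  python3 to.py .359 -.305 .016 1.571
```

```text
time_s: 1.8
tcp_pos: [0.3583, -0.3089, 0.0827]
tcp_rot: [3.139, 0.002, 1.559]
wrist_force: [0.6, 0.6, 0.1]
gripper_width: 0.0853
finger_force: 0.0
wide_lid old [ 0.3562 -0.3063  0.233 ] wrist [ 0.3595 -0.3009  0.3938] 2.71 all [ 0.3587 -0.3029  0.392 ] 2.08
turn [0.0008, 0.0008, -0.0037] shift [0.016, 0.0014, 0.2675] | at [ 0.3584 -0.3088  0.0829] [3.1390e+00 2.4000e-03 1.5594e+00] t 1.9 F [-0.9  0.1  0.3] w 0.0854
```

```bash
Z='[[0,0,0],[0,0,0],-1]'; python3 -m crank '[[[0,0,0],[0,0,0],-1],[[0,0,0],[0,0,0],-1],[[0,0,0],[0,0,0],-1],[[0,0,0],[0,0,0],-1],[[0,0,0],[0,0,0],-1],[[0,0,0],[0,0,0],-1],[[0,0,0],[0,0,0],-1],[[0,0,0],[0,0,0],-1]]'; python3 ref.py w3 wide_lid; python3 to.py .359 -.304 .016 1.571
```

```text
time_s: 2.65
tcp_pos: [0.3574, -0.3078, 0.0813]
tcp_rot: [-3.142, -0.0, 1.56]
wrist_force: [0.4, -0.3, -0.3]
gripper_width: 0.0851
finger_force: 0.0
wide_lid old [ 0.3562 -0.3063  0.233 ] wrist [ 0.358  -0.3006  0.3531] 2.58 all [ 0.3585 -0.3017  0.0172] 2.05
turn [0.0, -0.0, -0.0035] shift [0.0152, 0.0062, 0.2611] | at [ 0.3574 -0.3078  0.0813] [ 3.1416 -0.      1.5601] t 2.7 F [ 0.4  0.6 -0.5] w 0.0852
```

View pics/w3o.png

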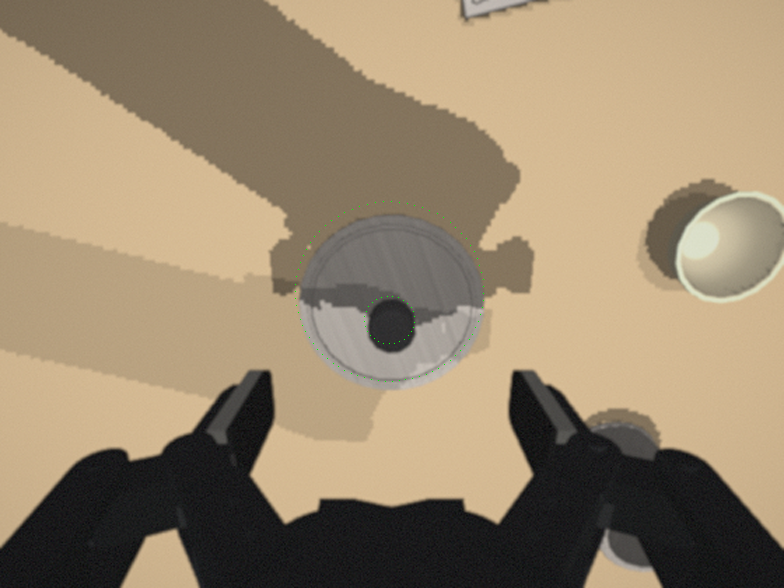

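```bash
python3 - <<'E'
from h import *
for u,v,z in((391.5,213,.01),(391.5,388,.01),(300,300,.01),(483,300,.01),(391.5,297,.044),(367,322,.044),(415,322,.044)):print(ray('w3',u/1.4,v/1.4,z).round(4))
E
```

```text
[ 0.3594 -0.2543  0.01  ]
[ 0.3584 -0.3572  0.01  ]
[ 0.3082 -0.3014  0.01  ]
[ 0.4096 -0.3024  0.01  ]
[ 0.359  -0.2889  0.044 ]
[ 0.3472 -0.3013  0.044 ]
[ 0.37   -0.3015  0.044 ]
```

The plate spans y 213–388 and x 300–483 in the picture, which puts its centre at (0.359, -0.305). The fit had caught the knob's side, so I'll drop knobs from the model. Now descend and grip.

```bash
sed -i 's/,circ(.024,.044,30)//g' fit.py
python3 -m crank '[[[0,0,0],[0.011,0.006,0.1],-1],[[0,0,0],[0.011,0.006,0.18],-1],[[0,0,0],[0.011,0.006,0.24],-1],[[0,0,0],[0.011,0.006,0.26],-1],[[0,0,0],[0.011,0.006,0.26],-1],[[0,0,0],[0.011,0.006,0.26],1],[[0,0,0],[0.011,0.006,0.26],1],[[0,0,0],[0.011,0.006,0.26],1]]'
python3 -m crank '[[[0,0,0],[0,0,0],1],[[0,0,0],[0,0,0],1],[[0,0,0],[0,0,0],1],[[0,0,0],[0,0,0],1],[[0,0,0],[0,0,0],1],[[0,0,0],[0,0,0],1],[[0,0,0],[0,0,0],1],[[0,0,0],[0,0,0],1]]'
python3 to.py .359 -.305 .15 1.571
```

```text
time_s: 3.5
tcp_pos: [0.3593, -0.3055, 0.017]
tcp_rot: [3.14, 0.001, 1.56]
wrist_force: [0.0, 0.3, 0.5]
gripper_width: 0.0439
finger_force: 0.0
time_s: 4.3
tcp_pos: [0.3591, -0.3054, 0.0169]
tcp_rot: [3.141, 0.001, 1.56]
wrist_force: [-0.4, 1.2, 5.3]
gripper_width: 0.0226
finger_force: 58.4
turn [0.0001, 0.0002, -0.0035] shift [0.0011, -0.0001, -0.5322] | at [ 0.3591 -0.3054  0.0169] [3.1412e+00 7.0000e-04 1.5599e+00] t 4.3 F [-0.4  1.2  5.3] w 0.0226
```

```bash

python3 -m crank '[[[0,0,-0.0035],[0,0,-0.1],1],[[0,0,-0.0035],[0,0,-0.3],1],[[0,0,-0.0035],[0.05,0.05,-0.5],1],[[0,0,-0.0035],[0.2,0.17,-0.6],1],[[0,0,-0.0035],[0.35,0.29,-0.65],1],[[0,0,-0.0035],[0.5,0.41,-0.65],1],[[0,0,-0.0035],[0.65,0.52,-0.65],1],[[0,0,-0.0035],[0.8,0.6,-0.65],1]]'
python3 -m crank '[[[0,0,0],[0.18,0.05,0],1],[[0,0,0],[0.36,0.04,0],1],[[0,0,0],[0.54,0.0,0],1],[[0,0,0],[0.72,-0.02,0],1],[[0,0,0],[0.85,-0.02,0],1],[[0,0,0],[0.94,-0.02,0],1],[[0,0,0],[0.98,-0.02,0],1],[[0,0,0],[1,-0.02,0],1]]'
python3 -m crank '[[[0,0,0],[0.08,0,0],1],[[0,0,0],[0.24,0,0],1],[[0,0,0],[0.4,0,0],1],[[0,0,0],[0.55,0,0],1],[[0,0,0],[0.65,0,0],1],[[0,0,0],[0.68,0,0],1],[[0,0,0],[0.68,0,0],1],[[0,0,0],[0.68,0,0],1]]'
python3 ref.py w4 wide_jar small_lid short_box long_tray; python3 to.py .502 .4535 .18 1.571
```

```text
time_s: 5.1
tcp_pos: [0.5126, -0.1046, 0.1791]
tcp_rot: [3.14, -0.0, 1.572]
wrist_force: [0.6, -0.3, -1.5]
gripper_width: 0.0217
finger_force: 58.9
time_s: 5.9
tcp_pos: [0.5057, 0.1437, 0.1786]
tcp_rot: [-3.141, 0.0, 1.572]
wrist_force: [0.6, -0.9, -1.2]
gripper_width: 0.0225
finger_force: 59.0
time_s: 6.7
tcp_pos: [0.5067, 0.3107, 0.1783]
tcp_rot: [-3.141, 0.002, 1.568]
wrist_force: [-0.1, -0.6, -1.5]
gripper_width: 0.0226
finger_force: 59.0
wide_jar old [ 0.5022  0.4535 -0.3042] wrist [ 0.5059  0.4505 -0.1743] 2.29 all [ 0.5033  0.4524 -0.1272] 1.32
small_lid old [ 0.3498  0.313  -0.2894] wrist [ 0.3597  0.3036 -0.3667] 1.69 all [ 0.3555  0.3105 -0.2289] 1.81
short_box old [ 0.436   0.1219 -0.0603] wrist [ 0.4285  0.1639 -0.1512] 2.69 all [ 0.4369  0.1213 -0.0775] 1.55
long_tray old [0.6574 0.1566 1.9228] wrist [0.6495 0.1805 1.9535] 2.32 all [0.6572 0.158  1.9318] 1.33
turn [-0.0, 0.0007, -0.001] shift [0.5717, -0.0207, -0.0076] | at [0.5067 0.3106 0.1784] [-3.1415e+00  2.2000e-03  1.5678e+00] t 6.8 F [ 0.6 -0.4 -1.1] w 0.022
```

View pics/w4o.png

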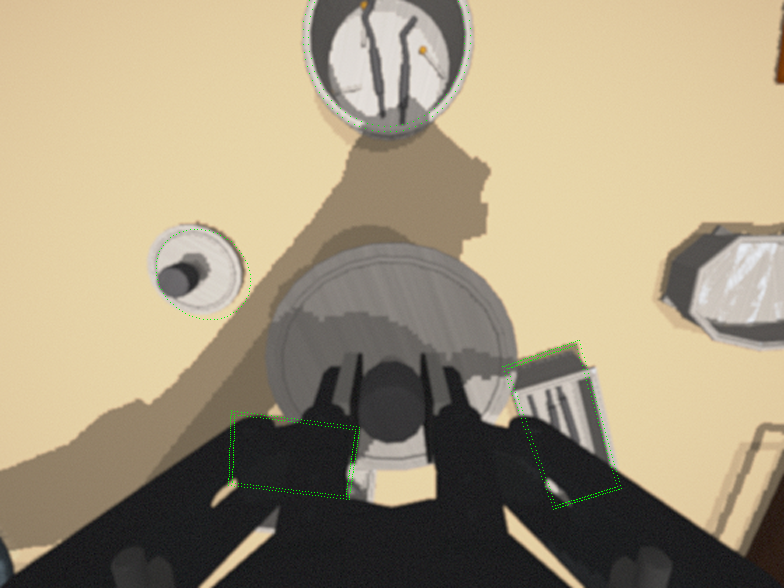

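```bash
python3 - <<'E'
from h import *
for u,v,z in((303,40,.07),(472,40,.07),(388,137,.07),(149,268,.01),(243,268,.01),(195,224,.01),(195,314,.01),(391.5,243,.172),(391.5,470,.172),(267,345,.172),(517,345,.172)):print(ray('w4',u/1.4,v/1.4,z).round(4))
E
```

```text
[0.4608 0.4516 0.07  ]
[0.5517 0.4514 0.07  ]
[0.5063 0.4027 0.07  ]
[0.3178 0.3103 0.01  ]
[0.3916 0.3101 0.01  ]
[0.3591 0.3446 0.01  ]
[0.3481 0.2716 0.01  ]
[0.5081 0.3607 0.172 ]
[0.5079 0.2584 0.172 ]
[0.4583 0.3197 0.172 ]
[0.5582 0.3195 0.172 ]
```

Wrist measurement puts the jar rim at (0.506, 0.448), diameter 91 mm, and the held lid is centred within 1 mm of the TCP. I'll move above the jar, aiming for (0.5045, 0.450).

```bash

python3 -m crank '[[[0,0,-0.001],[0.1,-0.009,0],1],[[0,0,-0.001],[0.25,-0.009,0],1],[[0,0,-0.001],[0.4,-0.009,0],1],[[0,0,-0.001],[0.5,-0.009,0],1],[[0,0,-0.001],[0.55,-0.009,0.05],1],[[0,0,-0.001],[0.557,-0.009,0.15],1],[[0,0,-0.001],[0.557,-0.009,0.22],1],[[0,0,-0.001],[0.557,-0.009,0.24],1]]'
python3 -m crank '[[[0,0,0],[0,0,0],1],[[0,0,0],[0,0,0],1],[[0,0,0],[0,0,0],1],[[0,0,0],[0,0,0],1],[[0,0,0],[0,0,0],1],[[0,0,0],[0,0,0],1],[[0,0,0],[0,0,0],1],[[0,0,0],[0,0,0],1]]'
python3 - <<'E'
from h import *
snap('wrist','w5')
E
python3 to.py .5045 .45 .08 1.571
```

```text
time_s: 7.55
tcp_pos: [0.5035, 0.4489, 0.1153]
tcp_rot: [-3.138, 0.006, 1.572]
wrist_force: [-0.7, -0.7, -0.4]
gripper_width: 0.0223
finger_force: 59.0
time_s: 8.35
tcp_pos: [0.5037, 0.4526, 0.1188]
tcp_rot: [3.142, 0.0, 1.574]
wrist_force: [-0.6, -0.0, -1.2]
gripper_width: 0.0223
finger_force: 59.0
turn [0.0, 0.0, 0.001] shift [-0.0102, 0.0034, 0.1551] | at [0.5036 0.4526 0.1188] [3.1416e+00 1.0000e-04 1.5742e+00] t 8.4 F [ 0.5 -0.3 -0.9] w 0.0215
```

View pics/w5.png

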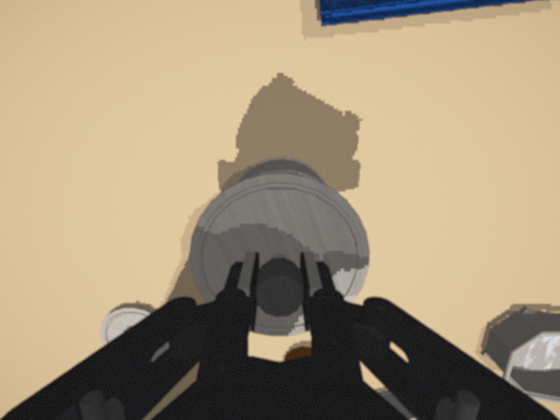

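The held lid is concentric with the jar in x (both near 281), so lower slowly.

```bash

python3 -m crank '[[[0,0,0],[-0.01,0.003,0.03],1],[[0,0,0],[-0.01,0.003,0.06],1],[[0,0,0],[-0.01,0.003,0.09],1],[[0,0,0],[-0.01,0.003,0.115],1],[[0,0,0],[-0.01,0.003,0.13],1],[[0,0,0],[-0.01,0.003,0.142],1],[[0,0,0],[-0.01,0.003,0.15],1],[[0,0,0],[-0.01,0.003,0.15],1]]'
python3 to.py .5045 .45 .08 1.571
```

```text
time_s: 9.2
tcp_pos: [0.5044, 0.45, 0.0811]
tcp_rot: [-3.141, 0.0, 1.574]
wrist_force: [-0.2, -0.2, -1.5]
gripper_width: 0.0227
finger_force: 59.0
turn [-0.0, 0.0001, 0.001] shift [-0.0001, 0.0005, 0.0044] | at [0.5044 0.45   0.0811] [-3.1415e+00  2.0000e-04  1.5742e+00] t 9.2 F [-0.2 -0.2 -1.5] w 0.0227
```

The TCP is 6 mm below where the plug would catch on the rim, so the plug is inside. Go the last 2 mm, release and retreat.

```bash

python3 -m crank '[[[0,0,0],[0,0,0.003],1],[[0,0,0],[0,0,0.006],1],[[0,0,0],[0,0,0.008],1],[[0,0,0],[0,0,0.008],1],[[0,0,0],[0,0,0.008],0.3],[[0,0,0],[0,0,0.008],0],[[0,0,0],[0,0,0.008],-0.3],[[0,0,0],[0,0,0.008],-0.3]]'
python3 -m crank '[[[0,0,0],[0,0,-0.03],-0.3],[[0,0,0],[0,0,-0.1],-0.3],[[0,0,0],[0,0,-0.25],-1],[[0,0,0],[-0.1,-0.1,-0.35],-1],[[0,0,0],[-0.25,-0.25,-0.4],-1],[[0,0,0],[-0.33,-0.4,-0.4],-1],[[0,0,0],[-0.33,-0.4,-0.4],-1],[[0,0,0],[-0.33,-0.4,-0.4],-1]]'
python3 -m crank '[[[0,0,0],[0,0,0],-1],[[0,0,0],[0,0,0],-1],[[0,0,0],[0,0,0],-1],[[0,0,0],[0,0,0],-1],[[0,0,0],[0,0,0],-1],[[0,0,0],[0,0,0],-1],[[0,0,0],[0,0,0],-1],[[0,0,0],[0,0,0],-1]]'
python3 ref.py w6 small_lid wide_jar; python3 to.py .354 .308 .016 1.571
```

```text
time_s: 10.0
tcp_pos: [0.5044, 0.45, 0.0792]
tcp_rot: [-3.142, 0.0, 1.574]
wrist_force: [0.9, 0.7, -0.0]
gripper_width: 0.0556
finger_force: 0.0
time_s: 10.8
tcp_pos: [0.4045, 0.3673, 0.1811]
tcp_rot: [3.139, -0.001, 1.575]
wrist_force: [1.2, -0.1, -0.7]
gripper_width: 0.0854
finger_force: 0.0
time_s: 11.6
tcp_pos: [0.4047, 0.3672, 0.1793]
tcp_rot: [3.142, 0.0, 1.574]
wrist_force: [-0.9, -0.6, -0.1]
gripper_width: 0.0853
finger_force: 0.0
small_lid old [ 0.3498  0.313  -0.2894] wrist [ 0.3236  0.3027 -0.0543] 3.02 all [ 0.3509  0.3136 -0.404 ] 2.2
wide_jar old [ 0.5022  0.4535 -0.3042] wrist [ 0.5086  0.4495 -0.2433] 2.23 all [ 0.502   0.4534 -0.2064] 1.38
turn [0.0, 0.0, 0.001] shift [-0.236, -0.2036, 0.6531] | at [0.4047 0.3672 0.1793] [3.1415e+00 1.0000e-04 1.5742e+00] t 11.7 F [ 1.3  0.1 -0.1] w 0.0854
```

View pics/w6o.png

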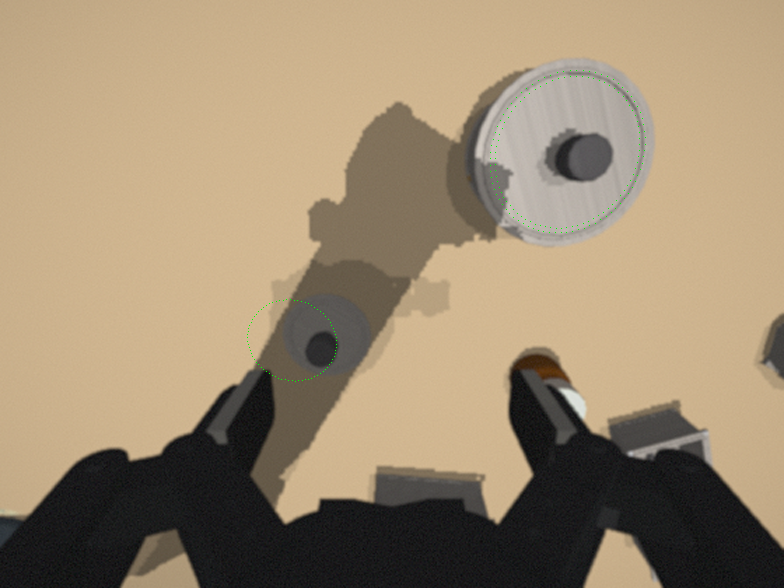

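The wide lid sits evenly on its jar (plate 475–653, 58–245). The small lid's plate is centred at (326.5, 334).

```bash
python3 - <<'E'
from h import *
for u,v,z in((284,334,.01),(369,334,.01),(327,293,.01),(327,375,.01),(326.5,334,.01)):print(ray('w6',u/1.4,v/1.4,z).round(4))
from to import to
P=ray('w6',326.5/1.4,334/1.4,.01);to(P[0],P[1],.016,1.571)
E
```

```text
[0.3173 0.3098 0.01  ]
[0.3879 0.31   0.01  ]
[0.3546 0.3457 0.01  ]
[0.3513 0.2717 0.01  ]
[0.3526 0.3099 0.01  ]
turn [0.0, 0.0, 0.001] shift [-0.2283, -0.2093, 0.6531] | at [0.4047 0.3672 0.1793] [3.1415e+00 1.0000e-04 1.5742e+00] t 11.7 F [ 1.3  0.1 -0.1] w 0.0854
```

```bash

python3 -m crank '[[[0,0,0],[-0.1,-0.1,0.02],-1],[[0,0,0],[-0.2,-0.18,0.12],-1],[[0,0,0],[-0.231,-0.209,0.28],-1],[[0,0,0],[-0.231,-0.209,0.44],-1],[[0,0,0],[-0.231,-0.209,0.56],-1],[[0,0,0],[-0.231,-0.209,0.62],-1],[[0,0,0],[-0.231,-0.209,0.65],-1],[[0,0,0],[-0.231,-0.209,0.65],-1]]'
python3 -m crank '[[[0,0,0],[0,0,0],-1],[[0,0,0],[0,0,0],0],[[0,0,0],[0,0,0],1],[[0,0,0],[0,0,0],1],[[0,0,0],[0,0,0],1],[[0,0,0],[0,0,0],1],[[0,0,0],[0,0,0],1],[[0,0,0],[0,0,0],1]]'
python3 to.py .5 -.416 .18 1.571
```

```text
time_s: 12.45
tcp_pos: [0.3524, 0.3092, 0.0163]
tcp_rot: [-3.141, 0.001, 1.574]
wrist_force: [0.1, 0.0, 0.5]
gripper_width: 0.0857
finger_force: 0.0
time_s: 13.25
tcp_pos: [0.3529, 0.3094, 0.0173]
tcp_rot: [3.141, 0.0, 1.574]
wrist_force: [-0.6, -1.4, 5.9]
gripper_width: 0.0222
finger_force: 58.4
turn [0.0002, 0.0, 0.001] shift [-2.9035, 0.5792, -0.6504] | at [0.3529 0.3094 0.0173] [3.1409 0.     1.5741] t 13.2 F [-0.6 -1.4  5.9] w 0.0222
```

```bash

python3 -m crank '[[[0,0,0],[0,0,-0.1],1],[[0,0,0],[0,0,-0.3],1],[[0,0,0],[-0.05,0.05,-0.5],1],[[0,0,0],[-0.2,0.17,-0.6],1],[[0,0,0],[-0.35,0.29,-0.65],1],[[0,0,0],[-0.5,0.41,-0.65],1],[[0,0,0],[-0.65,0.53,-0.65],1],[[0,0,0],[-0.8,0.64,-0.65],1]]'
python3 -m crank '[[[0,0,0],[-0.18,0.05,0],1],[[0,0,0],[-0.36,0.06,0],1],[[0,0,0],[-0.54,0.06,0],1],[[0,0,0],[-0.72,0.03,0],1],[[0,0,0],[-0.85,0,0],1],[[0,0,0],[-0.95,0,0],1],[[0,0,0],[-1,0,0],1],[[0,0,0],[-1,0,0],1]]'
python3 -m crank '[[[0,0,0],[-0.1,0,0],1],[[0,0,0],[-0.28,0,0],1],[[0,0,0],[-0.46,0,0],1],[[0,0,0],[-0.64,0,0],1],[[0,0,0],[-0.8,0,0],1],[[0,0,0],[-0.93,0,0],1],[[0,0,0],[-1,0,0],1],[[0,0,0],[-1,0,0],1]]'
python3 to.py .5 -.55 .18 1.571
```

```text
time_s: 14.05
tcp_pos: [0.5144, 0.1077, 0.1795]
tcp_rot: [3.141, 0.0, 1.574]
wrist_force: [0.8, 0.8, -0.3]
gripper_width: 0.022
finger_force: 58.9
time_s: 14.85
tcp_pos: [0.5139, -0.1418, 0.179]
tcp_rot: [-3.141, 0.0, 1.571]
wrist_force: [0.4, 1.2, -0.4]
gripper_width: 0.0221
finger_force: 58.9
time_s: 15.65
tcp_pos: [0.5151, -0.3911, 0.1788]
tcp_rot: [-3.141, -0.0, 1.572]
wrist_force: [-1.1, -0.1, -0.8]
gripper_width: 0.0224
finger_force: 58.9
turn [-0.0001, -0.0001, 0.0004] shift [-0.6353, -0.0615, -0.0051] | at [ 0.5151 -0.3911  0.1788] [-3.1414e+00 -2.0000e-04  1.5724e+00] t 15.7 F [-1.1 -0.1 -0.8] w 0.0224
```

```bash

python3 -m crank '[[[0,0,0],[-0.1,-0.01,0],1],[[0,0,0],[-0.25,-0.03,0],1],[[0,0,0],[-0.4,-0.05,0],1],[[0,0,0],[-0.52,-0.06,0],1],[[0,0,0],[-0.6,-0.06,0],1],[[0,0,0],[-0.6,-0.06,0],1],[[0,0,0],[-0.6,-0.06,0],1],[[0,0,0],[-0.6,-0.06,0],1]]'
python3 ref.py w7 small_jar;python3 to.py .5 -.416 .18 1.571
```

```text
time_s: 16.45
tcp_pos: [0.5024, -0.5367, 0.1795]
tcp_rot: [3.141, -0.002, 1.578]
wrist_force: [0.2, 0.1, -1.5]
gripper_width: 0.0225
finger_force: 58.9
small_jar old [ 0.5008 -0.4182  0.2509] wrist [ 0.5005 -0.4189  0.2285] 1.74 all [ 0.5006 -0.4189  0.3918] 1.01
turn [0.0002, -0.0004, 0.0022] shift [0.4849, -0.005, -0.0008] | at [ 0.5021 -0.5372  0.1796] [ 3.141e+00 -1.400e-03  1.578e+00] t 16.5 F [-0.2 -0.1 -0.9] w 0.0221
```

View pics/w7o.png

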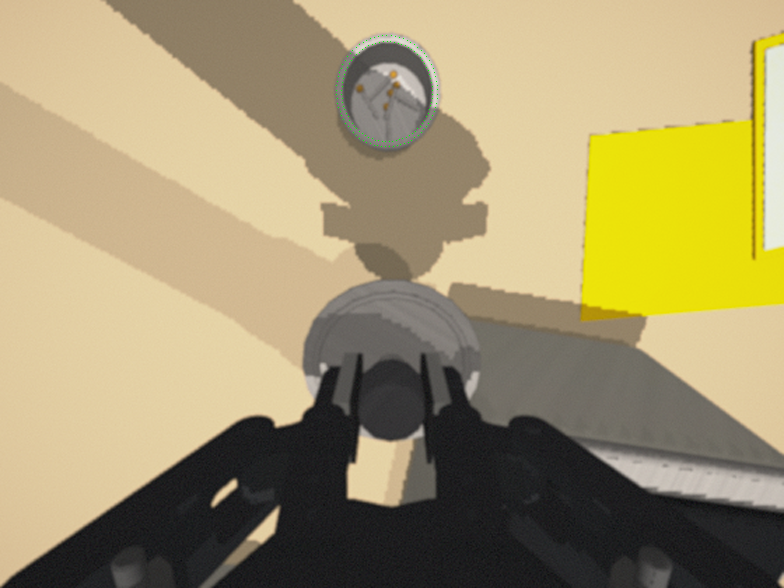

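The jar rim fits tightly at (387, 91), giving (0.5005, -0.418). I'll go above it.

```bash

python3 -m crank '[[[0,0,0.002],[0.08,-0.005,0],1],[[0,0,0.002],[0.22,-0.005,0],1],[[0,0,0.002],[0.36,-0.005,0],1],[[0,0,0.002],[0.44,-0.005,0],1],[[0,0,0.002],[0.48,-0.005,0.05],1],[[0,0,0.002],[0.485,-0.005,0.15],1],[[0,0,0.002],[0.485,-0.005,0.24],1],[[0,0,0.002],[0.485,-0.005,0.28],1]]'
python3 -m crank '[[[0,0,0],[0,0,0],1],[[0,0,0],[0,0,0],1],[[0,0,0],[0,0,0],1],[[0,0,0],[0,0,0],1],[[0,0,0],[0,0,0],1],[[0,0,0],[0,0,0],1],[[0,0,0],[0,0,0],1],[[0,0,0],[0,0,0],1]]'
python3 - <<'E'
from h import *
from to import to
P=[ray('w7',303/1.4,360/1.4,.1745),ray('w7',481/1.4,360/1.4,.1745),ray('w7',392/1.4,280/1.4,.1745)];print(np.round(P,4))
to(.5005,-.418,.065,1.571)
E
```

```text
time_s: 17.3
tcp_pos: [0.4973, -0.4181, 0.1064]
tcp_rot: [-3.138, -0.002, 1.568]
wrist_force: [0.1, -0.2, -1.2]
gripper_width: 0.022
finger_force: 58.9
time_s: 18.1
tcp_pos: [0.4989, -0.419, 0.1094]
tcp_rot: [3.142, 0.0, 1.568]
wrist_force: [-0.3, -0.3, -1.2]
gripper_width: 0.0219
finger_force: 58.9
[[ 0.4682 -0.534   0.1745]
 [ 0.5397 -0.5335  0.1745]
 [ 0.5036 -0.5004  0.1745]]
turn [0.0, 0.0, -0.001] shift [0.004, 0.0065, 0.1775] | at [ 0.4989 -0.419   0.1094] [3.1415e+00 1.0000e-04 1.5679e+00] t 18.1 F [-0.3 -0.3 -1.2] w 0.0219
```

```bash

python3 -m crank '[[[0,0,0],[0.004,0.003,0.03],1],[[0,0,0],[0.004,0.003,0.06],1],[[0,0,0],[0.004,0.003,0.09],1],[[0,0,0],[0.004,0.003,0.12],1],[[0,0,0],[0.004,0.003,0.145],1],[[0,0,0],[0.004,0.003,0.16],1],[[0,0,0],[0.004,0.003,0.172],1],[[0,0,0],[0.004,0.003,0.172],1]]'
python3 to.py .5 -.418 .065 1.571
```

```text
time_s: 18.9
tcp_pos: [0.4995, -0.4179, 0.0659]
tcp_rot: [-3.141, -0.0, 1.568]
wrist_force: [-0.7, 0.2, -1.1]
gripper_width: 0.0222
finger_force: 58.9
turn [-0.0001, -0.0001, -0.001] shift [-0.0005, 0.002, 0.0036] | at [ 0.4995 -0.4179  0.0659] [-3.1412e+00 -4.0000e-04  1.5679e+00] t 18.9 F [-0.7  0.2 -1.1] w 0.0222
```

```bash

python3 -m crank '[[[0,0,0],[0,0,0.003],1],[[0,0,0],[0,0,0.006],1],[[0,0,0],[0,0,0.008],1],[[0,0,0],[0,0,0.008],1],[[0,0,0],[0,0,0.008],0.3],[[0,0,0],[0,0,0.008],0],[[0,0,0],[0,0,0.008],-0.3],[[0,0,0],[0,0,0.008],-0.3]]'
python3 -m crank '[[[0,0,0],[0,0,-0.03],-0.3],[[0,0,0],[0,0,-0.1],-0.3],[[0,0,0],[0,0,-0.25],-1],[[0,0,0.04],[0.1,0,-0.4],-1],[[0,0,0.08],[0.25,0,-0.5],-1],[[0,0,0.12],[0.42,-0.05,-0.5],-1],[[0,0,0.16],[0.58,-0.1,-0.5],-1],[[0,0,0.2],[0.7,-0.14,-0.5],-1]]'
python3 to.py .48 -.16 .19 .22
```

```text
time_s: 19.7
tcp_pos: [0.4996, -0.418, 0.0641]
tcp_rot: [-3.142, -0.0, 1.568]
wrist_force: [0.2, -0.4, 0.4]
gripper_width: 0.0554
finger_force: 0.0
time_s: 20.5
tcp_pos: [0.4647, -0.24, 0.1902]
tcp_rot: [3.141, -0.001, 0.937]
wrist_force: [1.9, -0.1, 0.1]
gripper_width: 0.0855
finger_force: 0.0
turn [0.0002, -0.0003, 0.2281] shift [0.2942, -0.1404, 0.001] | at [ 0.4647 -0.24    0.1902] [ 3.1408e+00 -6.0000e-04  9.3670e-01] t 20.5 F [ 1.9 -0.1  0.1] w 0.0855
```

```bash
python3 - <<'E'
from to import to
to(.455,-.115,.19,.22)
E
```

```text
turn [0.0002, -0.0003, 0.2281] shift [0.3799, -0.3276, 0.0009] | at [ 0.4647 -0.24    0.1902] [ 3.1408e+00 -6.0000e-04  9.3670e-01] t 20.5 F [ 1.9 -0.1  0.1] w 0.0855
```

```bash

python3 -m crank '[[[0,0,0.04],[0.1,-0.08,0],-1],[[0,0,0.08],[0.2,-0.17,0],-1],[[0,0,0.12],[0.3,-0.25,0],-1],[[0,0,0.16],[0.36,-0.31,0],-1],[[0,0,0.2],[0.38,-0.328,0],-1],[[0,0,0.228],[0.38,-0.328,0],-1],[[0,0,0.228],[0.38,-0.328,0],-1],[[0,0,0.228],[0.38,-0.328,0],-1]]'
python3 -m crank '[[[0,0,0],[0,0,0],-1],[[0,0,0],[0,0,0],-1],[[0,0,0],[0,0,0],-1],[[0,0,0],[0,0,0],-1],[[0,0,0],[0,0,0],-1],[[0,0,0],[0,0,0],-1],[[0,0,0],[0,0,0],-1],[[0,0,0],[0,0,0],-1]]'
python3 ref.py w8 long_lid short_lid; python3 to.py .463 -.115 .016 .22
```

```text
time_s: 21.3
tcp_pos: [0.4551, -0.1179, 0.1897]
tcp_rot: [3.141, -0.001, 0.225]
wrist_force: [-0.5, -0.1, 0.6]
gripper_width: 0.0855
finger_force: 0.0
time_s: 22.1
tcp_pos: [0.455, -0.1178, 0.1893]
tcp_rot: [3.142, -0.0, 0.223]
wrist_force: [0.2, 0.6, -0.4]
gripper_width: 0.086
finger_force: 0.0
long_lid old [ 0.4638 -0.1135  0.2191] wrist [ 0.4665 -0.1143  0.2033] 1.94 all [ 0.4656 -0.1144  0.2086] 1.54
short_lid old [ 0.6426 -0.1455  1.3738] wrist [ 0.6433 -0.1443  1.4009] 2.92 all [ 0.643  -0.1445  1.3934] 2.04
turn [0.0, -0.0, 0.0011] shift [0.0338, -0.0039, 0.6932] | at [ 0.455  -0.1178  0.1893] [ 3.1415 -0.      0.2233] t 22.1 F [ 0.1 -0.4 -0.1] w 0.0852
```

View pics/w8o.png

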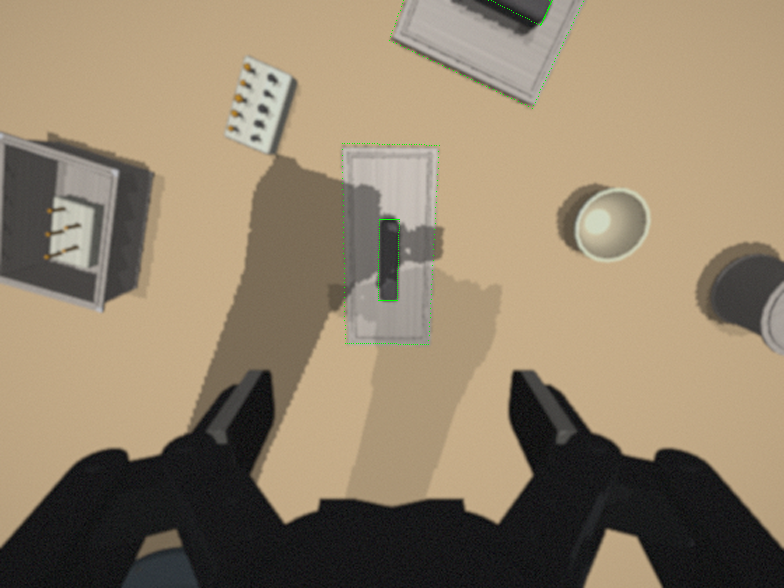

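The long lid fit hugs the plate (343–437, 145–344), centred at (0.4655, -0.1145) with yaw 0.208. Grip it.

```bash
python3 to.py .4655 -.1145 .016 .208
```

```text
turn [0.0, -0.0, 0.0049] shift [0.044, -0.0036, 0.6932] | at [ 0.455  -0.1178  0.1893] [ 3.1415 -0.      0.2233] t 22.1 F [ 0.1 -0.4 -0.1] w 0.0852
```

```bash

python3 -m crank '[[[0,0,0.005],[0.044,-0.004,0.08],-1],[[0,0,0.005],[0.044,-0.004,0.25],-1],[[0,0,0.005],[0.044,-0.004,0.42],-1],[[0,0,0.005],[0.044,-0.004,0.56],-1],[[0,0,0.005],[0.044,-0.004,0.65],-1],[[0,0,0.005],[0.044,-0.004,0.69],-1],[[0,0,0.005],[0.044,-0.004,0.69],-1],[[0,0,0.005],[0.044,-0.004,0.69],-1]]'
python3 -m crank '[[[0,0,0],[0,0,0],-1],[[0,0,0],[0,0,0],0],[[0,0,0],[0,0,0],1],[[0,0,0],[0,0,0],1],[[0,0,0],[0,0,0],1],[[0,0,0],[0,0,0],1],[[0,0,0],[0,0,0],1],[[0,0,0],[0,0,0],1]]'
python3 to.py .62 .04 .18 1.93
```

```text
time_s: 22.95
tcp_pos: [0.4664, -0.1145, 0.0176]
tcp_rot: [3.141, -0.002, 0.208]
wrist_force: [-0.3, -1.0, 0.2]
gripper_width: 0.0855
finger_force: 0.0
time_s: 23.75
tcp_pos: [0.4656, -0.1144, 0.017]
tcp_rot: [3.142, -0.0, 0.207]
wrist_force: [-0.3, 0.6, 3.5]
gripper_width: 0.0129
finger_force: 59.2
turn [0.0, 0.0, -0.5483] shift [0.7318, -0.477, -0.6522] | at [ 0.4656 -0.1144  0.017 ] [ 3.1415e+00 -1.0000e-04  2.0750e-01] t 23.8 F [-0.3  0.6  3.5] w 0.0129
```

```bash
python3 to.py .722 -.025 .19 1.925
```

```text
turn [0.0, 0.0, -0.5467] shift [1.0775, -0.1385, -0.6921] | at [ 0.4656 -0.1144  0.017 ] [ 3.1415e+00 -1.0000e-04  2.0750e-01] t 23.8 F [-0.3  0.6  3.5] w 0.0129
```

```bash

python3 -m crank '[[[0,0,0],[0,0,-0.1],1],[[0,0,0],[0,0,-0.28],1],[[0,0,0],[0,0,-0.46],1],[[0,0,-0.04],[0.1,-0.02,-0.6],1],[[0,0,-0.08],[0.25,-0.04,-0.69],1],[[0,0,-0.12],[0.42,-0.06,-0.69],1],[[0,0,-0.16],[0.58,-0.08,-0.69],1],[[0,0,-0.2],[0.72,-0.1,-0.69],1]]'
python3 to.py .722 -.025 .19 1.925
```

```text
time_s: 24.55
tcp_pos: [0.6377, -0.0522, 0.1888]
tcp_rot: [-3.141, 0.0, 0.841]
wrist_force: [-0.1, -0.2, -2.0]
gripper_width: 0.0131
finger_force: 58.8
turn [-0.0001, 0.0, -0.345] shift [0.3059, 0.1786, -0.0051] | at [ 0.6377 -0.0522  0.1888] [-3.1412e+00  3.0000e-04  8.4120e-01] t 24.6 F [-0.1 -0.2 -2. ] w 0.0131
```

```bash

python3 -m crank '[[[0,0,-0.045],[0.04,0.03,0],1],[[0,0,-0.09],[0.08,0.06,0],1],[[0,0,-0.135],[0.12,0.08,0],1],[[0,0,-0.18],[0.16,0.1,0],1],[[0,0,-0.225],[0.2,0.12,0],1],[[0,0,-0.27],[0.24,0.14,0],1],[[0,0,-0.315],[0.28,0.16,0],1],[[0,0,-0.345],[0.306,0.178,0],1]]'
python3 -m crank '[[[0,0,0],[0,0,0],1],[[0,0,0],[0,0,0],1],[[0,0,0],[0,0,0],1],[[0,0,0],[0,0,0],1],[[0,0,0],[0,0,0],1],[[0,0,0],[0,0,0],1],[[0,0,0],[0,0,0],1],[[0,0,0],[0,0,0],1]]'
python3 ref.py w9 long_tray short_box; python3 to.py .657 .157 .19 1.925
```

```text
time_s: 25.35
tcp_pos: [0.7207, -0.0256, 0.1879]
tcp_rot: [-3.14, -0.001, 1.925]
wrist_force: [-0.1, 0.4, -2.6]
gripper_width: 0.0133
finger_force: 58.9
time_s: 26.15
tcp_pos: [0.7208, -0.0259, 0.1894]
tcp_rot: [3.141, 0.0, 1.92]
wrist_force: [-0.0, -0.2, -1.8]
gripper_width: 0.0134
finger_force: 58.9
long_tray old [0.6574 0.1566 1.9228] wrist [0.6624 0.1483 1.9063] 2.65 all [0.6577 0.1568 1.9321] 1.5
short_box old [ 0.436   0.1219 -0.0603] wrist [0.4706 0.1077 0.0141] 3.82 all [ 0.436   0.1219 -0.0577] 1.76
turn [0.0, 0.0, -0.0017] shift [0.7747, 0.0103, -0.0025] | at [ 0.7208 -0.0259  0.1894] [3.1415e+00 1.0000e-04 1.9197e+00] t 26.2 F [ 0.7  0.6 -0.9] w 0.0131
```

View pics/w9o.png

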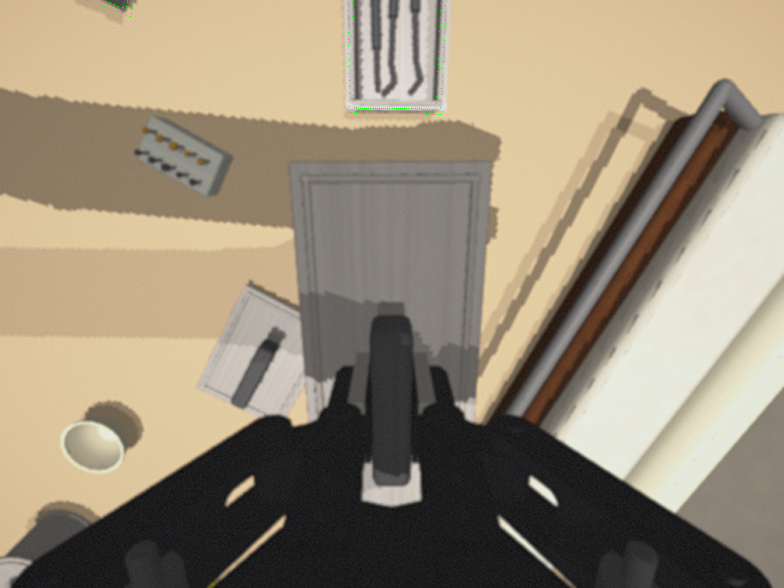

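```bash
python3 - <<'E'
from h import *
w=1.925;ex=np.array([np.cos(w),np.sin(w)]);ey=np.array([np.sin(w),-np.cos(w)])
g=lambda u,v,z:ray('w9',u/1.4,v/1.4,z)[:2]
a,b,c,d=g(346,108,.04),g(445,108,.04),g(349,3,.04),g(449,3,.04);print(np.round([a,b,c,d],4))
print('width',np.linalg.norm(b-a),np.linalg.norm(d-c));m=(a+b)/2;m2=(c+d)/2
for e in(c-a,d-b,m2-m):print('yaw',np.arctan2(e[1],e[0]))
print('centre',m+ex*.075)
a,b=g(289,162,.1844),g(493,162,.1844);print('lid w',np.linalg.norm(b-a),'centre',(a+b)/2-.081*np.array([np.cos(1.92),np.sin(1.92)]),np.arctan2(*(b-a)[::-1])+np.pi/2)
E
```

```text
[[0.6556 0.0696]
 [0.7167 0.0919]
 [0.6391 0.1262]
 [0.6966 0.1471]]
width 0.06497566856787478 0.061186315771358454
yaw 1.8550352053202026
yaw 1.9193746169413903
yaw 1.8871727585563707
centre [0.66011676 0.1510842 ]
lid w 0.07021598777835039 centre [ 0.72258388 -0.02831622] 1.9201006091148802
```

```bash
python3 - <<'E'
from fit import *
im=cv2.imread('pics/w9.png')[0:90,225:345];im=cv2.resize(im,None,fx=6.6,fy=6.6,interpolation=cv2.INTER_CUBIC)
for p,c in(((.660,.154,1.92),(0,255,0)),((.6575,.1567,1.93),(0,0,255))):
    for u in proj('w9',pts('long_tray',p)):cv2.circle(im,tuple(((u-[225,0]+.5)*6.6).astype(int)),2,c,-1)
cv2.imwrite('pics/w9c.png',im)
E
```

```text
(no output)
```

View pics/w9c.png

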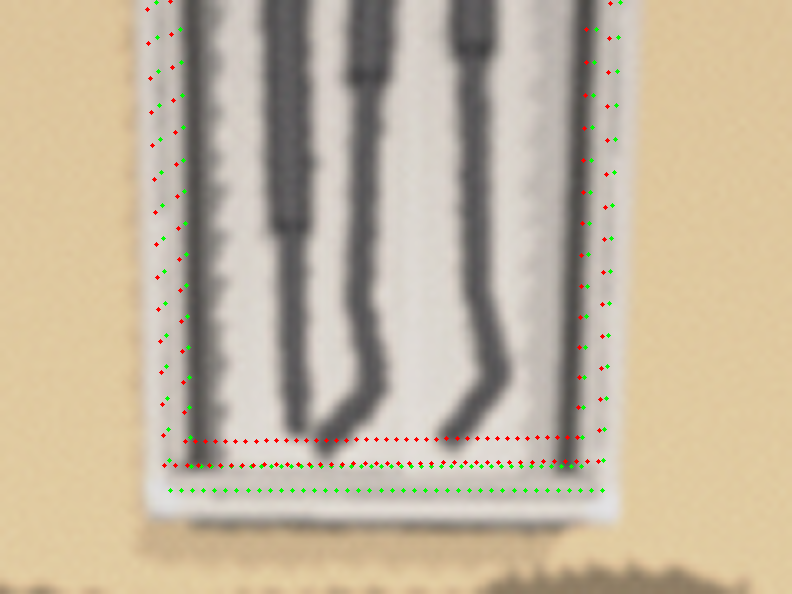

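The tray has a rolled lip outside the model. Its inner edges match the green model within about 1 mm, giving (0.660, 0.153) with yaw 1.92. With the held lid's measured offset, the TCP target is (0.659, 0.155).

```bash
python3 to.py .659 .155 .19 1.92
```

```text
turn [0.0, 0.0, -0.0001] shift [0.7644, 0.0151, -0.0025] | at [ 0.7208 -0.0259  0.1894] [3.1415e+00 1.0000e-04 1.9197e+00] t 26.2 F [ 0.7  0.6 -0.9] w 0.0131
```

```bash

python3 -m crank '[[[0,0,0],[0.1,0.003,0],1],[[0,0,0],[0.26,0.006,0],1],[[0,0,0],[0.42,0.01,0],1],[[0,0,0],[0.57,0.015,0],1],[[0,0,0],[0.68,0.015,0.08],1],[[0,0,0],[0.75,0.015,0.2],1],[[0,0,0],[0.764,0.015,0.32],1],[[0,0,0],[0.764,0.015,0.38],1]]'
python3 -m crank '[[[0,0,0],[0,0,0],1],[[0,0,0],[0,0,0],1],[[0,0,0],[0,0,0],1],[[0,0,0],[0,0,0],1],[[0,0,0],[0,0,0],1],[[0,0,0],[0,0,0],1],[[0,0,0],[0,0,0],1],[[0,0,0],[0,0,0],1]]'
python3 to.py .659 .155 .05 1.92
```

```text
time_s: 27.0
tcp_pos: [0.6571, 0.1556, 0.0917]
tcp_rot: [-3.138, -0.0, 1.922]
wrist_force: [-0.6, 0.3, -2.6]
gripper_width: 0.0132
finger_force: 58.8
time_s: 27.8
tcp_pos: [0.659, 0.1549, 0.0944]
tcp_rot: [3.141, 0.0, 1.92]
wrist_force: [-0.5, 0.7, -1.2]
gripper_width: 0.0126
finger_force: 58.8
turn [0.0, 0.0, -0.0001] shift [0.0005, 0.0001, 0.1776] | at [0.659  0.1549 0.0944] [3.1415e+00 1.0000e-04 1.9198e+00] t 27.8 F [-0.5  0.7 -1.2] w 0.0126
```

```bash

python3 -m crank '[[[0,0,0],[0,0,0.03],1],[[0,0,0],[0,0,0.06],1],[[0,0,0],[0,0,0.09],1],[[0,0,0],[0,0,0.12],1],[[0,0,0],[0,0,0.145],1],[[0,0,0],[0,0,0.16],1],[[0,0,0],[0,0,0.172],1],[[0,0,0],[0,0,0.172],1]]'
python3 to.py .659 .155 .05 1.92
```

```text
time_s: 28.6
tcp_pos: [0.6588, 0.1548, 0.0509]
tcp_rot: [-3.141, -0.0, 1.92]
wrist_force: [0.0, -0.2, -2.5]
gripper_width: 0.0131
finger_force: 58.8
turn [-0.0002, -0.0, -0.0001] shift [0.0004, 0.0009, 0.0036] | at [0.6588 0.1548 0.0509] [-3.1411 -0.      1.9198] t 28.6 F [ 0.  -0.2 -2.5] w 0.0131
```

```bash

python3 -m crank '[[[0,0,0],[0,0,0.003],1],[[0,0,0],[0,0,0.006],1],[[0,0,0],[0,0,0.008],1],[[0,0,0],[0,0,0.008],1],[[0,0,0],[0,0,0.008],0.3],[[0,0,0],[0,0,0.008],0],[[0,0,0],[0,0,0.008],-0.3],[[0,0,0],[0,0,0.008],-0.3]]'
python3 -m crank '[[[0,0,0],[0,0,-0.03],-0.3],[[0,0,0],[0,0,-0.1],-0.3],[[0,0,0],[0,0,-0.25],-1],[[0,0,0],[0,0,-0.4],-1],[[0,0,0],[0,0,-0.5],-1],[[0,0,0],[0,0,-0.56],-1],[[0,0,0],[0,0,-0.56],-1],[[0,0,0],[0,0,-0.56],-1]]'
python3 to.py .639 -.165 .19 1.39
```

```text
time_s: 29.4
tcp_pos: [0.6591, 0.1549, 0.0493]
tcp_rot: [3.141, 0.0, 1.92]
wrist_force: [0.6, -0.1, -1.3]
gripper_width: 0.0556
finger_force: 0.0
time_s: 30.2
tcp_pos: [0.6585, 0.1545, 0.1888]
tcp_rot: [-3.141, 0.0, 1.92]
wrist_force: [0.4, -0.2, 0.0]
gripper_width: 0.0856
finger_force: 0.0
turn [-0.0003, 0.0002, 0.1686] shift [-1.1743, -0.5104, -0.004] | at [0.6585 0.1545 0.1888] [-3.1406e+00  4.0000e-04  1.9197e+00] t 30.2 F [ 0.4 -0.2  0. ] w 0.0856
```

```bash

python3 -m crank '[[[0,0,0.03],[-0.1,-0.04,0],-1],[[0,0,0.06],[-0.27,-0.12,0],-1],[[0,0,0.09],[-0.44,-0.19,0],-1],[[0,0,0.12],[-0.61,-0.27,0],-1],[[0,0,0.15],[-0.78,-0.34,0],-1],[[0,0,0.169],[-0.9,-0.4,0],-1],[[0,0,0.169],[-0.98,-0.43,0],-1],[[0,0,0.169],[-1,-0.44,0],-1]]'
python3 to.py .639 -.165 .19 1.39
```

```text
time_s: 31.0
tcp_pos: [0.6396, -0.122, 0.1869]
tcp_rot: [-3.138, 0.002, 1.383]
wrist_force: [-0.0, 0.6, -0.7]
gripper_width: 0.0851
finger_force: 0.0
turn [-0.0012, 0.0007, -0.0021] shift [-0.1694, 0.0295, -0.012] | at [ 0.6396 -0.122   0.1869] [-3.1379e+00  2.1000e-03  1.3834e+00] t 31.0 F [-0.   0.6 -0.7] w 0.0851
```

```bash

python3 -m crank '[[[0,0,-0.002],[-0.05,0.01,0],-1],[[0,0,-0.002],[-0.12,0.02,0],-1],[[0,0,-0.002],[-0.169,0.029,-0.01],-1],[[0,0,-0.002],[-0.169,0.029,-0.01],-1],[[0,0,-0.002],[-0.169,0.029,-0.01],-1],[[0,0,-0.002],[-0.169,0.029,-0.01],-1],[[0,0,-0.002],[-0.169,0.029,-0.01],-1],[[0,0,-0.002],[-0.169,0.029,-0.01],-1]]'
python3 ref.py w10 short_lid; python3 to.py .643 -.145 .017 1.39
```

```text
time_s: 31.8
tcp_pos: [0.6407, -0.1598, 0.1919]
tcp_rot: [3.141, -0.0, 1.396]
wrist_force: [-0.7, -0.1, 0.2]
gripper_width: 0.0854
finger_force: 0.0
short_lid old [ 0.6426 -0.1455  1.3738] wrist [ 0.6458 -0.1437  1.4025] 2.1 all [ 0.6454 -0.144   1.3861] 1.86
turn [0.0, -0.0, 0.0019] shift [0.0603, -0.0012, 0.6996] | at [ 0.6406 -0.1599  0.1919] [ 3.1415e+00 -1.0000e-04  1.3960e+00] t 31.9 F [-0.4 -0.2  0.6] w 0.0855
```

View pics/w10o.png

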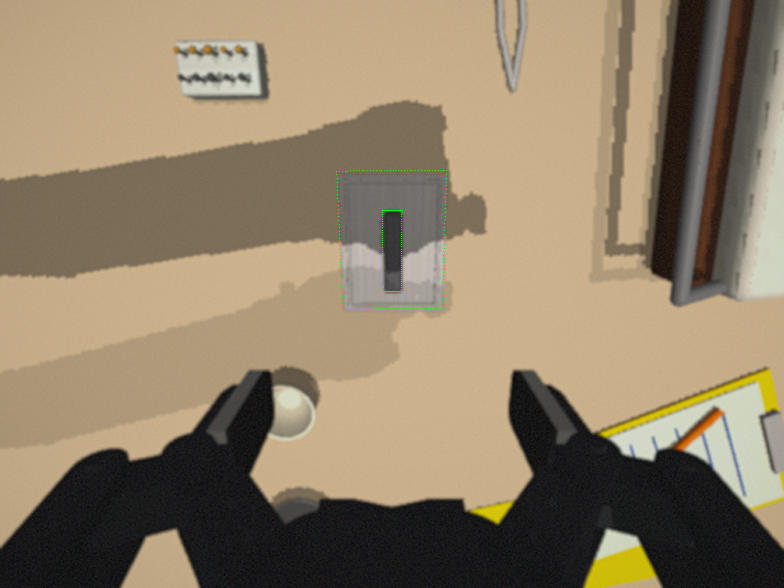

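The short lid fits cleanly (338–446, 171–309), centred at (0.645, -0.144) with yaw 1.40. Grip it.

```bash
python3 to.py .645 -.144 .0165 1.40
python3 -m crank '[[[0,0,0],[0,0,0],-1],[[0,0,0],[0,0,0],-1],[[0,0,0],[0,0,0],-1],[[0,0,0],[0,0,0],-1],[[0,0,0],[0,0,0],-1],[[0,0,0],[0,0,0],-1],[[0,0,0],[0,0,0],-1],[[0,0,0],[0,0,0],-1]]'
python3 to.py .645 -.144 .0165 1.40
```

```text
turn [0.0, -0.0, -0.0013] shift [0.0656, 0.006, 0.7016] | at [ 0.6406 -0.1599  0.1919] [ 3.1415e+00 -1.0000e-04  1.3960e+00] t 31.9 F [-0.4 -0.2  0.6] w 0.0855
time_s: 32.65
tcp_pos: [0.6406, -0.1605, 0.1918]
tcp_rot: [3.142, 0.0, 1.395]
wrist_force: [0.4, -0.5, 0.0]
gripper_width: 0.085
finger_force: 0.0
turn [0.0, 0.0, -0.0016] shift [0.0682, 0.0057, 0.7014] | at [ 0.6406 -0.1605  0.1918] [3.1415 0.     1.3951] t 32.6 F [ 0.4 -0.5  0. ] w 0.085
```

```bash

python3 -m crank '[[[0,0,-0.001],[0.068,0.006,0.08],-1],[[0,0,-0.001],[0.068,0.006,0.25],-1],[[0,0,-0.001],[0.068,0.006,0.42],-1],[[0,0,-0.001],[0.068,0.006,0.56],-1],[[0,0,-0.001],[0.068,0.006,0.65],-1],[[0,0,-0.001],[0.068,0.006,0.7],-1],[[0,0,-0.001],[0.068,0.006,0.7],-1],[[0,0,-0.001],[0.068,0.006,0.7],-1]]'
python3 -m crank '[[[0,0,0],[0,0,0],-1],[[0,0,0],[0,0,0],0],[[0,0,0],[0,0,0],1],[[0,0,0],[0,0,0],1],[[0,0,0],[0,0,0],1],[[0,0,0],[0,0,0],1],[[0,0,0],[0,0,0],1],[[0,0,0],[0,0,0],1]]'
python3 to.py .56 .11 .19 3.08
```

```text
time_s: 33.45
tcp_pos: [0.646, -0.1441, 0.0179]
tcp_rot: [3.14, -0.0, 1.398]
wrist_force: [0.3, 0.0, 0.7]
gripper_width: 0.0854
finger_force: 0.0
time_s: 34.25
tcp_pos: [0.6452, -0.1441, 0.017]
tcp_rot: [3.141, 0.0, 1.398]
wrist_force: [-1.1, -0.3, 1.5]
gripper_width: 0.0128
finger_force: 58.9
turn [0.0001, 0.0001, -0.5353] shift [0.9427, -0.51, -0.6922] | at [ 0.6452 -0.1441  0.017 ] [3.1412 0.     1.3983] t 34.2 F [-1.1 -0.3  1.5] w 0.0128
```

```bash

python3 -m crank '[[[0,0,0],[0,0,-0.1],1],[[0,0,0],[0,0,-0.28],1],[[0,0,-0.02],[0,0,-0.46],1],[[0,0,-0.06],[0.1,0,-0.6],1],[[0,0,-0.1],[0.25,0,-0.69],1],[[0,0,-0.14],[0.42,0,-0.69],1],[[0,0,-0.18],[0.58,-0.05,-0.69],1],[[0,0,-0.22],[0.7,-0.1,-0.69],1]]'
python3 to.py .605 .11 .19 3.08
```

```text
time_s: 35.05
tcp_pos: [0.6498, 0.0359, 0.1891]
tcp_rot: [3.141, -0.001, 2.097]
wrist_force: [0.6, -0.4, -2.0]
gripper_width: 0.0128
finger_force: 58.7
turn [0.0003, -0.0003, -0.3129] shift [0.3462, -0.0063, -0.003] | at [0.6498 0.0359 0.1891] [ 3.1412e+00 -1.3000e-03  2.0969e+00] t 35.0 F [ 0.6 -0.4 -2. ] w 0.0128
```

```bash

python3 -m crank '[[[0,0,-0.045],[0.05,0,0],1],[[0,0,-0.09],[0.1,0,0],1],[[0,0,-0.135],[0.15,0,0],1],[[0,0,-0.18],[0.2,-0.002,0],1],[[0,0,-0.225],[0.25,-0.004,0],1],[[0,0,-0.27],[0.3,-0.006,0],1],[[0,0,-0.313],[0.346,-0.006,0],1],[[0,0,-0.313],[0.346,-0.006,0],1]]'
python3 -m crank '[[[0,0,0],[0,0,0],1],[[0,0,0],[0,0,0],1],[[0,0,0],[0,0,0],1],[[0,0,0],[0,0,0],1],[[0,0,0],[0,0,0],1],[[0,0,0],[0,0,0],1],[[0,0,0],[0,0,0],1],[[0,0,0],[0,0,0],1]]'
python3 - <<'E'
from fit import *
# rim has a rolled lip: fit to inner edge only, plus lip outer
M['short_box']=[rect(.094,.066,.05),rect(.106,.078,.05)]
snap('wrist','w11');V=['scene0','side0','w11'];D={v:dt(v) for v in V}
a=fit('short_box',[.4385,.1195,-.06],['w11'],D);print(a)
print(fit('short_box',a[0],V,D))
f='w11';im=cv2.resize(cv2.imread('pics/w11.png'),None,fx=1.4,fy=1.4,interpolation=cv2.INTER_CUBIC)
for u in proj(f,pts('short_box',a[0])):cv2.circle(im,tuple(((u+.5)*1.4-.5).astype(int)),0,(0,255,0),-1)
cv2.imwrite('pics/w11o.png',im)
from to import to;to(a[0][0],a[0][1],.19,3.08)
E
```

```text
time_s: 35.85
tcp_pos: [0.6049, 0.1087, 0.1889]
tcp_rot: [3.141, -0.002, 3.076]
wrist_force: [-0.4, 0.3, -1.7]
gripper_width: 0.0129
finger_force: 58.7
time_s: 36.65
tcp_pos: [0.6063, 0.107, 0.1893]
tcp_rot: [-3.142, 0.0, 3.073]
wrist_force: [-0.2, 0.1, -1.2]
gripper_width: 0.013
finger_force: 58.7
(array([ 0.44530302,  0.11856197, -0.1067638 ]), np.float64(2.738614082336426))
(array([ 0.43744362,  0.11927984, -0.09214467]), np.float64(1.5424305200576782))
turn [-0.0, 0.0, -0.0023] shift [0.6456, 0.0017, -0.0027] | at [0.6063 0.107  0.1893] [-3.1415e+00  1.0000e-04  3.0727e+00] t 36.7 F [ 0.2 -0.1 -0.9] w 0.0132
```

View pics/w11o.png

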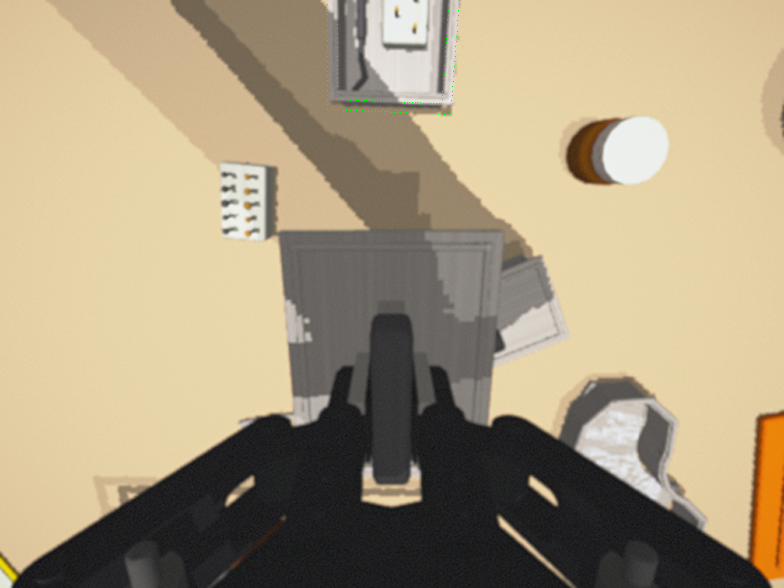

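```bash
python3 - <<'E'
from h import *
g=lambda u,v,z:ray('w11',u/1.4,v/1.4,z)[:2]
a,b=g(331,102,.05),g(453,104.5,.05);W=np.linalg.norm(b-a);w=np.arctan2(*(b-a)[::-1])+np.pi/2;print('W',W,'yaw',w, 'sides',[np.arctan2(*(g(u2,3,.05)-g(u1,90,.05))[::-1]) for u1,u2 in((331.5,329),(453.5,459))])
L=.05+(W-.072)/2
for y in(w,3.08):print('centre',(a+b)/2+L*np.array([np.cos(y),np.sin(y)]))
a,b=g(279,231,.1844),g(503,231,.1844);y=np.arctan2(*(b-a)[::-1])+np.pi/2;print('lid W',np.linalg.norm(b-a),y,(a+b)/2+-.056*np.array([np.cos(3.073),np.sin(3.073)]))
E
```

```text
W 0.07705506871484298 yaw 3.0544565008017663 sides [np.float64(3.06002945163834), np.float64(3.050595227761133)]
centre [0.44082878 0.11960746]
centre [0.44072909 0.11826947]
lid W 0.08106611866037026 3.073209444048807 [0.60808133 0.10648724]
```

The box's near rim corners are at (331,102) and (453,104.5), giving a centre of (0.440, 0.119) and yaw 3.055. With the lid's 2 mm offset, the TCP target is (0.4385, 0.1195).

```bash
python3 to.py .4385 .1195 .105 3.057
```

```text
turn [-0.0, 0.0, 0.005] shift [0.673, 0.0036, 0.3373] | at [0.6063 0.107  0.1893] [-3.1415e+00  1.0000e-04  3.0727e+00] t 36.7 F [ 0.2 -0.1 -0.9] w 0.0132
```

```bash

python3 -m crank '[[[0,0,0.005],[0.1,0,0],1],[[0,0,0.005],[0.26,0,0],1],[[0,0,0.005],[0.42,0.002,0],1],[[0,0,0.005],[0.55,0.004,0],1],[[0,0,0.005],[0.63,0.004,0.08],1],[[0,0,0.005],[0.673,0.004,0.2],1],[[0,0,0.005],[0.673,0.004,0.3],1],[[0,0,0.005],[0.673,0.004,0.337],1]]'
python3 -m crank '[[[0,0,0],[0,0,0],1],[[0,0,0],[0,0,0],1],[[0,0,0],[0,0,0],1],[[0,0,0],[0,0,0],1],[[0,0,0],[0,0,0],1],[[0,0,0],[0,0,0],1],[[0,0,0],[0,0,0],1],[[0,0,0],[0,0,0],1]]'
python3 to.py .4385 .1195 .06 3.057
```

```text
time_s: 37.5
tcp_pos: [0.4371, 0.1189, 0.1035]
tcp_rot: [-3.14, -0.003, 3.058]
wrist_force: [-0.7, -0.6, -2.3]
gripper_width: 0.013
finger_force: 58.7
time_s: 38.3
tcp_pos: [0.4385, 0.1195, 0.1051]
tcp_rot: [-3.142, 0.0, 3.057]
wrist_force: [-0.4, -0.5, -1.6]
gripper_width: 0.013
finger_force: 58.7
turn [-0.0, 0.0, -0.0] shift [0.0001, -0.0002, 0.1804] | at [0.4385 0.1195 0.1051] [-3.1415e+00  1.0000e-04  3.0570e+00] t 38.3 F [-0.4 -0.5 -1.6] w 0.013
```

```bash

python3 -m crank '[[[0,0,0],[0,0,0.03],1],[[0,0,0],[0,0,0.06],1],[[0,0,0],[0,0,0.09],1],[[0,0,0],[0,0,0.12],1],[[0,0,0],[0,0,0.145],1],[[0,0,0],[0,0,0.162],1],[[0,0,0],[0,0,0.175],1],[[0,0,0],[0,0,0.175],1]]'
python3 to.py .4385 .1195 .06 3.057
```

```text
time_s: 39.1
tcp_pos: [0.4383, 0.1196, 0.061]
tcp_rot: [-3.141, -0.001, 3.057]
wrist_force: [-0.9, 0.2, -0.9]
gripper_width: 0.0129
finger_force: 58.7
turn [-0.0001, -0.0002, 0.0001] shift [-0.0008, -0.0002, 0.0038] | at [0.4383 0.1196 0.061 ] [-3.1414e+00 -5.0000e-04  3.0572e+00] t 39.1 F [-0.9  0.2 -0.9] w 0.0129
```

```bash

python3 -m crank '[[[0,0,0],[0,0,0.003],1],[[0,0,0],[0,0,0.006],1],[[0,0,0],[0,0,0.008],1],[[0,0,0],[0,0,0.008],1],[[0,0,0],[0,0,0.008],0.3],[[0,0,0],[0,0,0.008],0],[[0,0,0],[0,0,0.008],-0.3],[[0,0,0],[0,0,0.008],-0.3]]'
python3 -m crank '[[[0,0,0],[0,0,-0.03],-0.3],[[0,0,0],[0,0,-0.1],-0.3],[[0,0,0],[0,0,-0.25],-1],[[0,0,0],[0,0,-0.4],-1],[[0,0,0],[0,0,-0.58],-1],[[0,0,0],[0,0,-0.75],-1],[[0,0,0],[0,0,-0.9],-1],[[0,0,0],[0,0,-0.9],-1]]'
python3 -m crank '[[[0,0,0],[0,0.1,0],-1],[[0,0,0],[0,0.28,0],-1],[[0,0,0],[0,0.46,0],-1],[[0,0,0],[0,0.64,0],-1],[[0,0,0],[0,0.8,0],-1],[[0,0,0],[0,0.9,0],-1],[[0,0,0],[0,0.9,0],-1],[[0,0,0],[0,0.9,0],-1]]'
python3 - <<'E'
from h import *
for n in('scene','side'):snap(n,n+'9')
P=dict(a=(.659,.155,.05),b=(.4385,.1195,.06),c=(.5045,.45,.08),d=(.5,-.418,.065))
T=[]
for f in('scene9','side9'):
    im=cv2.copyMakeBorder(cv2.imread(f'pics/{f}.png'),60,60,60,60,cv2.BORDER_CONSTANT)
    for p in P.values():
        u=proj(f,p)[0].astype(int)+60;T.append(cv2.resize(im[u[1]-45:u[1]+45,u[0]-30:u[0]+30],(200,300),interpolation=cv2.INTER_CUBIC))
cv2.imwrite('pics/final.png',np.vstack([np.hstack(T[:4]),np.hstack(T[4:])]))
E
```

```text
time_s: 39.9
tcp_pos: [0.4386, 0.1196, 0.0593]
tcp_rot: [3.142, 0.0, 3.057]
wrist_force: [0.4, -0.0, -0.1]
gripper_width: 0.0551
finger_force: 0.0
time_s: 40.7
tcp_pos: [0.441, 0.1214, 0.2893]
tcp_rot: [3.14, 0.01, 3.057]
wrist_force: [-0.7, -0.2, -0.2]
gripper_width: 0.0855
finger_force: 0.0
time_s: 41.5
tcp_pos: [0.4568, 0.3439, 0.2835]
tcp_rot: [-3.14, -0.001, 3.059]
wrist_force: [-0.3, 0.3, -1.2]
gripper_width: 0.0853
finger_force: 0.0
```

View pics/final.png

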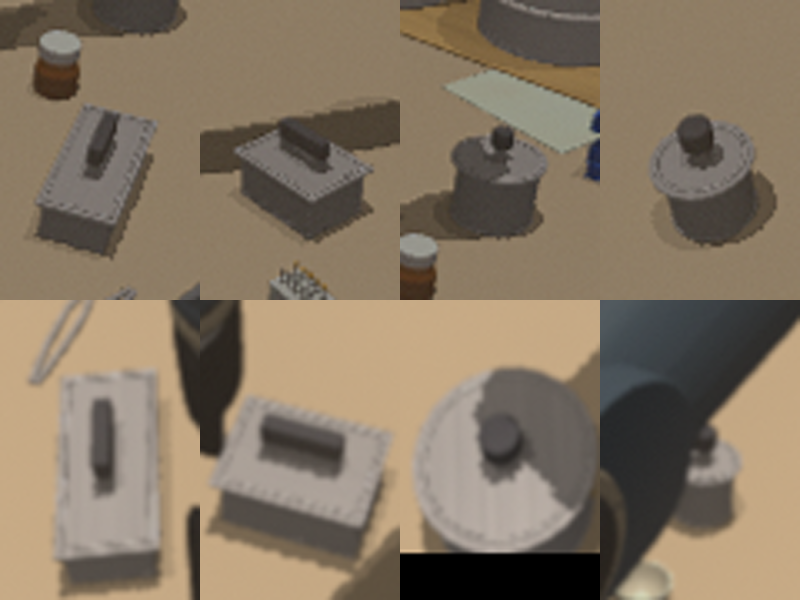

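All four lids sit level and flush on their containers. The bur stand and amber jar are in place, and nothing is touching the robot, so I'm handing in.

```bash
python3 -c "from bench import robot;print(robot.finish_job())"
```

```text
the job is handed in; nothing more can be done
None
```

All four lids are set down on their own containers and look level and fully home in the final pictures, the bur stand and amber jar were not touched, and the job is handed in at about 42 s of the 112 s allowed.

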